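# Clear the desk before cranking it up

## Task

Get the desk ready to be cranked up: hang every handled caddy by its handle on the hook rail, each on its own pair of hooks, and fit both cover plates into the two bays of the grey desk insert, pressing each one down until it sits level and flush with the insert's rim. Do not disturb the other things on the desk.

Things in the scene. Friction and masses are not known exactly. Their poses are not given: they have to be found in the camera images.
- stand: fixed wooden hook rail, open towards its own -x; y along the rail, z up. Origin: on the desk, under the middle hook pair's seat. The rail (14 mm thick, 440 long, top 292 high) lies at x = +80 mm on two posts. Three pairs of hooks at y = -150, 0, +150 mm, tips pointing to -x and up. A handle goes in over the tips from the front, the caddy's body staying below the hooks, and is then lowered
- hook1 (a point): where a handle bar's middle rests on hook pair 1, 265 mm over the desk (pair 1 at the stand's own -y end, 3 at its +y end). Axes as stand. The two hooks (8 mm round steel) are 30 mm to each side in y, 52 mm clear between; each slopes gently down from the rail to a seat 4 mm before this point, then turns up to a tip 29 mm before it, tip top 286 mm high
- hook2 (a point): where a handle bar's middle rests on hook pair 2, 265 mm over the desk (pair 1 at the stand's own -y end, 3 at its +y end). Axes as stand. The two hooks (8 mm round steel) are 30 mm to each side in y, 52 mm clear between; each slopes gently down from the rail to a seat 4 mm before this point, then turns up to a tip 29 mm before it, tip top 286 mm high
- hook3 (a point): where a handle bar's middle rests on hook pair 3, 265 mm over the desk (pair 1 at the stand's own -y end, 3 at its +y end). Axes as stand. The two hooks (8 mm round steel) are 30 mm to each side in y, 52 mm clear between; each slopes gently down from the rail to a seat 4 mm before this point, then turns up to a tip 29 mm before it, tip top 286 mm high
- insert: fixed grey plastic desk insert, 124 (x) x 226 (y) x 50 mm high, open on top, two bays side by side along y, each 112 (x) x 104 (y) mm inside. Origin: centre of its underside, z up. In each bay two stiff black clips hold a laid-in cover 6 mm proud of the rim; pushing the cover down with 8 to 10 N slides them 6 mm to a stop, where they stay, the cover's top flush with the rim
- bay1 (a point): centre of the mouth of the bay at the insert's own -y end, at rim height (50 mm). Axes as insert
- bay2 (a point): centre of the mouth of the bay at the insert's own +y end, at rim height (50 mm). Axes as insert
- caddy1: loose grey open caddy, 66 (x) x 112 (y) mm, body 52 mm high, about 160 g, standing upright at the start, with a rigid steel bail handle: two uprights at y = -53 and +53 mm joined by a straight bar along its y. All handle parts are 10 mm round. Origin: centre of its underside. Absent in some runs
- caddy1_bar (a point): middle of caddy1's handle bar, 135 mm above its underside (bar 106 mm long along y, 10 mm thick)
- caddy2: loose grey open caddy, 66 (x) x 112 (y) mm, body 52 mm high, about 160 g, standing upright at the start, with a rigid steel bail handle: two uprights at y = -53 and +53 mm joined by a straight bar along its y. All handle parts are 10 mm round. Origin: centre of its underside. Absent in some runs
- caddy2_bar (a point): middle of caddy2's handle bar, 135 mm above its underside (bar 106 mm long along y, 10 mm thick)
- caddy3: loose grey open caddy, 66 (x) x 112 (y) mm, body 52 mm high, about 160 g, standing upright at the start, with a rigid steel bail handle: two uprights at y = -53 and +53 mm joined by a straight bar along its y. All handle parts are 10 mm round. Origin: centre of its underside. Absent in some runs
- caddy3_bar (a point): middle of caddy3's handle bar, 135 mm above its underside (bar 106 mm long along y, 10 mm thick)
- cover1: loose grey cover plate, 104 (x) x 96 (y) x 10 mm thick, about 80 g, fits either bay, either way round, with its x along the insert's x (4 mm play on each side). A grip rib stands in the middle of its top: 14 mm (x) x 50 mm (y), 24 mm tall above the plate. Origin: centre of its underside
- cover2: loose grey cover plate, 104 (x) x 96 (y) x 10 mm thick, about 80 g, fits either bay, either way round, with its x along the insert's x (4 mm play on each side). A grip rib stands in the middle of its top: 14 mm (x) x 50 mm (y), 24 mm tall above the plate. Origin: centre of its underside
- tumbler: bystander, leave alone: steel tumbler, 72 mm wide, 115 mm tall. Origin: centre of its underside
- pen_rest: bystander, leave alone: pale ceramic pen rest, 50 x 150 mm, pen across it. Origin: centre of its underside
- cradle: bystander, leave alone: wooden phone cradle, 90 x 80 mm, about 100 mm tall. Origin: centre of its underside
- stapler: bystander, leave alone: stapler, 140 x 36 mm. Origin: centre of its underside
- tape: bystander, leave alone: cardboard tape roll, 100 mm wide, 24 mm tall, lying. Origin: centre of its underside

How it is judged:
At the end, for the whole second after the job is handed in: Each caddy present hangs upright (0.3 rad), handle middle at a hook pair's seat: within 24 mm along the rail, 20 mm ahead to 50 mm behind, -10 to +18 mm high. Each cover is within 10 mm of a bay centre, top 2.5 mm over to 4 mm under the rim, level to 0.03 rad. All at rest (((x of caddy1_bar in the frame of hook1 between -0.02 and 0.05 m and y of caddy1_bar in the frame of hook1 between -0.024 and 0.024 m and z of caddy1_bar in the frame of hook1 between -0.01 and 0.018 m) or (x of caddy1_bar in the frame of hook2 between -0.02 and 0.05 m and y of caddy1_bar in the frame of hook2 between -0.024 and 0.024 m and z of caddy1_bar in the frame of hook2 between -0.01 and 0.018 m) or (x of caddy1_bar in the frame of hook3 between -0.02 and 0.05 m and y of caddy1_bar in the frame of hook3 between -0.024 and 0.024 m and z of caddy1_bar in the frame of hook3 between -0.01 and 0.018 m)) and angle between each of caddy1, caddy2, caddy3's own z axis and vertical below 0.3 rad and linear speed of each of caddy1, caddy2, caddy3, cover1, cover2 below 0.05 m/s and ((x of caddy2_bar in the frame of hook1 between -0.02 and 0.05 m and y of caddy2_bar in the frame of hook1 between -0.024 and 0.024 m and z of caddy2_bar in the frame of hook1 between -0.01 and 0.018 m) or (x of caddy2_bar in the frame of hook2 between -0.02 and 0.05 m and y of caddy2_bar in the frame of hook2 between -0.024 and 0.024 m and z of caddy2_bar in the frame of hook2 between -0.01 and 0.018 m) or (x of caddy2_bar in the frame of hook3 between -0.02 and 0.05 m and y of caddy2_bar in the frame of hook3 between -0.024 and 0.024 m and z of caddy2_bar in the frame of hook3 between -0.01 and 0.018 m)) and ((x of caddy3_bar in the frame of hook1 between -0.02 and 0.05 m and y of caddy3_bar in the frame of hook1 between -0.024 and 0.024 m and z of caddy3_bar in the frame of hook1 between -0.01 and 0.018 m) or (x of caddy3_bar in the frame of hook2 between -0.02 and 0.05 m and y of caddy3_bar in the frame of hook2 between -0.024 and 0.024 m and z of caddy3_bar in the frame of hook2 between -0.01 and 0.018 m) or (x of caddy3_bar in the frame of hook3 between -0.02 and 0.05 m and y of caddy3_bar in the frame of hook3 between -0.024 and 0.024 m and z of caddy3_bar in the frame of hook3 between -0.01 and 0.018 m)) and ((horizontal distance between cover1 and bay1 below 0.01 m and z of cover1 in the frame of bay1 between -0.014 and -0.0075 m) or (horizontal distance between cover1 and bay2 below 0.01 m and z of cover1 in the frame of bay2 between -0.014 and -0.0075 m)) and angle between each of cover1, cover2's own z axis and vertical below 0.03 rad and ((horizontal distance between cover2 and bay1 below 0.01 m and z of cover2 in the frame of bay1 between -0.014 and -0.0075 m) or (horizontal distance between cover2 and bay2 below 0.01 m and z of cover2 in the frame of bay2 between -0.014 and -0.0075 m))); the robot touches nothing.
It fails at once if the tumbler is moved more than 30 mm (distance of tumbler from where it was at the start of the episode above 0.03 m).
It fails at once if the pen rest is moved more than 30 mm (distance of pen_rest from where it was at the start of the episode above 0.03 m).
It fails at once if the cradle is moved more than 30 mm (distance of cradle from where it was at the start of the episode above 0.03 m).
It fails at once if the stapler is moved more than 30 mm (distance of stapler from where it was at the start of the episode above 0.03 m).
It fails at once if the tape is moved more than 30 mm (distance of tape from where it was at the start of the episode above 0.03 m).
Of caddy1, caddy2, caddy3 only 2 to 3 are there at a start; the rules pass over those that are not, and their reading is None.
At some moment in a run one of caddy1, caddy2, caddy3, cover1, cover2 may be knocked a few centimetres aside while the robot is not near it.
It also fails if it takes over 210 s, if anything falls off the work surface, if the arm or the gripper's body presses on something with over 40 N, if the wrist force passes 120 N, or if a joint passes its speed limit or range.

## Robot

A 7-joint arm with a two-finger parallel gripper is mounted at the origin on the work surface. World frame = base frame: x ahead of the robot, y to its left, z up, the work surface at z = 0. Lengths are in m, angles in rad, forces in N, time in s.
With the tool pointing down it reaches from about 0.4 to 0.875 m from the base axis. Payload 19.3 kg.
Tool frame: the origin (TCP) lies midway between the tips of the shut fingers; the grasp point (between the pads) lies 19 mm behind it (r.grip_point_offset is the y of the grasp point in the tool frame, in m); y points along the fingers, x is the direction in which the jaws open and shut, and the axes are right-handed (so a half turn about y gives the same grasp; the last joint's range is limited). The gripper opens to 85 mm and grips with 20 to 120 N. Pads are 22 mm wide; open, the fingers measure 114 mm over their backs; the gripper's body (76 mm by 85 mm) begins 54 mm behind the grasp point. The pads swing forward as they close: fully open they stand 13 mm farther back than shut.
Start: joints at [1.217, 0.521, -0.036, 1.599, 0.021, 1.021, -0.113], TCP at [0.175, -0.6, 0.231] pointing down, gripper open.
Joint ranges: [-2.91, 2.91], [-0.3, 2.13], [-1.5, 1.42], [0.17, 2.43], [-1.26, 4.41], [0.16, 1.93], [-2.52, 2.52]. Speed limits (rad/s): [1.89, 1.89, 2.39, 2.39, 3.01, 3.01, 3.01].

## Interface

Orientations are given as a unit quaternion [x, y, z, w].
In Python, from cell import r, optics, finder gives the robot as it stands.
- The arm moves only by the tool carry_out, never from a script. Its argument "moves" is a list that holds one entry, the list of rows, each a list of 7 numbers: the shift along the tool's x, y, z in m, then the turn, a rotation vector about the tool's x, y, z in degrees, then the closure, from -1 (fully open) to 1 (shut). In form: [[[dx, dy, dz, ax, ay, az, jaw], ...]]. A call has 1 to 5 rows; each row is the pose to reach, as a shift and turn from the pose measured when the call began, along the tool's axes at that moment; what a row does not reach only later rows make up. A row lasts 1/12 s, in which the tool goes at most 41.7 mm and 7.16 degrees, less where a joint would pass 70% of its speed; a pose out of reach is approached as far as the arm can. A call with a gripper value outside its range is refused whole. The fingers move at their own pace and stop on an object; "squeeze" is the grip in N (left out, the last holds). Time passes only in rows, so rows that repeat a pose let the fingers close. It gives the time, the measured TCP pose, the force and the opening at its end, in the units of the state.
- r.observe(): the state, without advancing time (a new reading comes with each control period).
- optics.snapshot(name): name is "scene" or "top" or "wrist"; returns the picture (384x512x3 uint8, blue, green, red); there is no depth.
- optics.get_calibration(name): a dict with "fx", "fy", "cx", "cy" (pixels), "k1" (the pictures are not rectified: a ray, as slopes to the right and down, at radius r is drawn at 1 + k1 r^2 times it, then the intrinsics apply), "rvec" (rotation vector, rad) and "tvec" (3), from world to camera coordinates, as OpenCV has them; the wrist camera has in their place "hand_eye" (4x4, takes a point from camera to tool coordinates, whose origin is the TCP and whose axes are the tool frame's). Camera axes: x right, y down, z forward; pixel columns grow to the right and rows downward; lengths in m; the calibration is good to about 2 mm. A picture is of the moment at which its call begins: read the wrist's pose just before it. get_calibration takes no time and is no camera call.
- r.close_job(): hands the job in, once; it reports no verdict.
Trained networks look in the newest picture that a camera, given by its name, has taken for a name from the list of things; names that differ only in an ending like _2 or _b are one class to them, and where a whole thing is asked for, a point or a joint stands for the part that bears it (a point fixed in the world has none). Each returns a list of dicts, best first, with "p" (0 to 1); they miss things now and then, are a little off and sometimes report something else, mostly with a low value. They report only what shows in the picture. A call takes as long as a camera call.
- finder.silhouettes(thing, camera): "region" (384x512 bool, what is visible of it) and "rect" ([centre column, centre row, width, height] in pixels, round what is visible of it).
The state is a dict: "time": time; "joint_pos": joint angles; "qvel": joint speeds; "joint_torque": joint torques, N m; "position": TCP position; "tcp_rot": TCP orientation; "contact_force": force on the tool from outside, world axes, zero at the start; "torque": the same for the moment, N m; "gripper_width": finger opening in m.
Only numpy, scipy, OpenCV 4.12 (cv2) and the standard library are available. Lean on these libraries where they do the work, as an engineer would, in place of code of your own. Each camera call takes 0.05 s, during which the arm holds its last target.

## Working session

There is one attempt and no reset: what is moved stays moved. The work goes in short steps, Python scripts to look and compute and a tool call to move; the robot and the scene stay as the last step left them, time stands still between calls to the robot, and variables do not carry over. Pictures are saved under pics/ and viewed, and the job is handed in when it is done.

Besides the shell and the picture viewer there is one more tool, called after "Request:" as a command line: name --argument value ..., lists and objects as JSON in quotes. carry_out: Moves the arm, as the interface text tells. Its arguments: {"type":"object","properties":{"moves":{"type":"array","items":{"type":"array","items":{"type":"array","items":{"type":"number"}}}},"squeeze":{"type":"number"}},"required":["moves"]}

```bash
ls -la; mkdir -p pics
python3 - <<'E'
from cell import r, optics, finder
import cv2
print(r.observe())
for n in ["scene","top","wrist"]:
    im=optics.snapshot(n); cv2.imwrite(f"pics/{n}0.png",im); print(n,optics.get_calibration(n))
E
```

```text
total 12
drwxr-xr-x  3 agent agent 4096 Dec  7 15:01 .
drwxr-xr-x 23 root  root  4096 Dec  7 15:01 ..
drwxr-xr-x  2 agent agent 4096 Dec  7 15:01 pics
{'time': 0.0, 'joint_pos': array([ 1.21678187,  0.52202987, -0.03635802,  1.60000625,  0.02122244,
        1.02109721, -0.1127989 ]), 'qvel': array([-5.33098568e-04,  7.01892111e-04, -7.75220866e-04,  7.03363219e-05,
        6.47218361e-04,  2.92764229e-04,  9.95889180e-05]), 'joint_torque': array([-3.32793010e-03, -9.27126646e+01,  1.97740965e+00, -3.69934487e+01,
        1.74627191e-02,  8.22765694e-03,  7.90642048e-06]), 'position': array([ 0.17489234, -0.59967694,  0.23071614]), 'tcp_rot': array([-0.56547602,  0.424594  , -0.42390587,  0.56591574]), 'contact_force': array([ 0.08154366, -0.27618021,  1.03221546]), 'torque': array([-0.00686886,  0.03309974,  0.00837632]), 'gripper_width': 0.08538163261143704}
scene {'fx': 409.2072433787576, 'fy': 409.2072433787576, 'cx': 250.4669922602493, 'cy': 196.44560206860973, 'k1': -0.03478529036747043, 'rvec': array([ 1.36663142,  2.38161907, -0.71156185]), 'tvec': array([ 0.26614576, -0.33563499,  1.93945012])}
top {'fx': 404.61860289337795, 'fy': 404.61860289337795, 'cx': 253.51737067659724, 'cy': 198.12041810447099, 'k1': -0.00894570679495736, 'rvec': array([ 2.16028085, -2.2018428 ,  0.07421759]), 'tvec': array([0.0495968 , 0.60577257, 1.76402312])}
wrist {'fx': 344.7786332262259, 'fy': 344.7786332262259, 'cx': 252.61614709316797, 'cy': 188.79844650920202, 'k1': -0.08921288630855861, 'hand_eye': array([[ 9.99998378e-01,  1.07195926e-03,  1.44729437e-03,
        -7.45993024e-04],
       [-1.09565806e-03, -2.75704225e-01,  9.61241895e-01,
        -1.41940834e-01],
       [ 1.42943733e-03, -9.61241921e-01, -2.75702603e-01,
         7.11910488e-02],
       [ 0.00000000e+00,  0.00000000e+00,  0.00000000e+00,
         1.00000000e+00]])}
```

View pics/scene0.png

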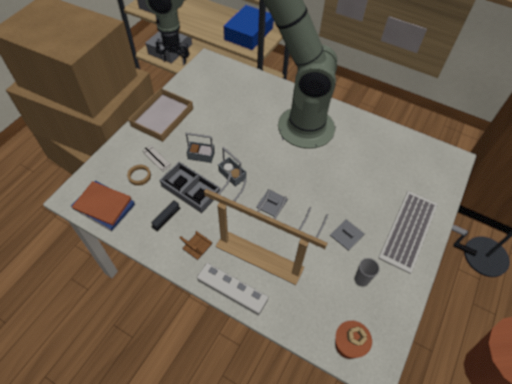

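View pics/top0.png

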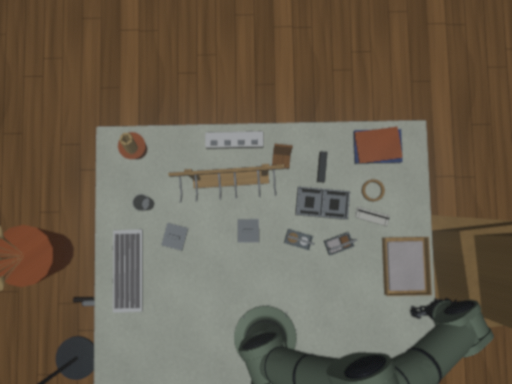

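View pics/wrist0.png

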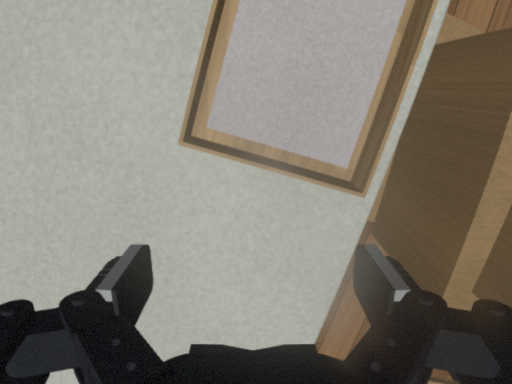

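The scene view shows the stand, the insert, two caddies (top view about (298,240) and (340,243)) and two covers (top view (175,236) and (248,230)). The insert is at (322,202). Next I'll run the detectors and triangulate.

```bash
cat > h.py <<'E'
from cell import r, optics, finder
import cv2, numpy as np
from scipy.spatial.transform import Rotation as R
def cal(n, st=None):
    c=optics.get_calibration(n)
    K=np.array([[c['fx'],0,c['cx']],[0,c['fy'],c['cy']],[0,0,1.]]); D=np.array([c['k1'],0,0,0.])
    if 'rvec' in c:
        Rm=cv2.Rodrigues(np.array(c['rvec']))[0]; t=np.array(c['tvec'])
    else:
        T=np.eye(4); T[:3,:3]=R.from_quat(st['tcp_rot']).as_matrix(); T[:3,3]=st['position']
        M=np.linalg.inv(T@np.array(c['hand_eye'])); Rm=M[:3,:3]; t=M[:3,3]
    return K,D,Rm,t
def proj(P,C):
    K,D,Rm,t=C
    return cv2.projectPoints(np.asarray(P,float).reshape(-1,3),cv2.Rodrigues(Rm)[0],t,K,D)[0].reshape(-1,2)
def ray(uv,C):
    K,D,Rm,t=C
    p=cv2.undistortPoints(np.asarray(uv,float).reshape(-1,1,2),K,D).reshape(-1,2)
    d=np.c_[p,np.ones(len(p))]@Rm
    return -Rm.T@t, d/np.linalg.norm(d,axis=1)[:,None]
def atz(uv,C,z):
    o,d=ray(uv,C); return o+d*((z-o[2])/d[:,2])[:,None]
def tri(rays):
    A=0;b=0
    for o,d in rays:
        P=np.eye(3)-np.outer(d,d); A=A+P;b=b+P@o
    x=np.linalg.solve(A,b); return x,[np.linalg.norm((np.eye(3)-np.outer(d,d))@(x-o)) for o,d in rays]
E
python3 - <<'E'
from h import *
for n in ["top","scene"]:
    im=optics.snapshot(n); C=cal(n); v=im.copy()
    for th in ["stand","insert","caddy1","cover1","tumbler","pen_rest","cradle","stapler","tape"]:
        for d in finder.silhouettes(th,n):
            m=d['region']
            if d['p']<.3 or m.sum()==0: continue
            ys,xs=np.nonzero(m); c=[xs.mean(),ys.mean()]
            print(n,th,round(d['p'],2),np.round(d['rect']),m.sum(),'z0',np.round(atz([c],C,0)[0][:2],3))
            v[m]=v[m]//2+np.array([0,0,128],np.uint8)
    cv2.imwrite(f"pics/{n}1.png",v)
im=cv2.imread("pics/top0.png")[120:290,110:450]
cv2.imwrite("pics/topz.png",cv2.resize(im,None,fx=2.35,fy=2.35,interpolation=cv2.INTER_CUBIC))
im=cv2.imread("pics/scene0.png")[120:310,110:400]
cv2.imwrite("pics/scenez.png",cv2.resize(im,None,fx=2.7,fy=2.7,interpolation=cv2.INTER_CUBIC))
E
```

```text
top stand 0.71 [226. 180. 116.  33.] 1580 z0 [0.708 0.143]
top insert 0.56 [322. 202.  54.  34.] 1529 z0 [ 0.581 -0.268]
top insert 0.46 [226. 180. 116.  31.] 1590 z0 [0.709 0.147]
top caddy1 0.71 [340. 241.  31.  26.] 456 z0 [ 0.401 -0.336]
top caddy1 0.59 [298. 240.  30.  16.] 407 z0 [ 0.421 -0.156]
top cover1 0.69 [247. 232.  21.  23.] 488 z0 [0.462 0.068]
top cover1 0.62 [176. 235.  26.  25.] 486 z0 [0.443 0.394]
top tumbler 0.86 [146. 202.  26.  22.] 320 z0 [0.596 0.537]
top pen_rest 0.93 [372. 215.  33.  14.] 380 z0 [ 0.517 -0.489]
top pen_rest 0.74 [226. 182. 115.  38.] 1607 z0 [0.706 0.145]
top cradle 0.59 [283. 158.  19.  24.] 406 z0 [ 0.801 -0.092]
top stapler 0.73 [321. 169.   9.  35.] 230 z0 [ 0.742 -0.271]
top stapler 0.35 [340. 240.  34.  26.] 449 z0 [ 0.4   -0.336]
top tape 0.67 [374. 192.  26.  24.] 183 z0 [ 0.64  -0.495]
top tape 0.4 [297. 239.  27.  18.] 406 z0 [ 0.421 -0.156]
scene stand 0.78 [268. 229. 125. 113.] 3790 z0 [0.631 0.119]
scene stand 0.63 [140. 174.  27.  28.] 305 z0 [ 0.635 -0.503]
scene insert 0.81 [191. 187.  59.  49.] 1572 z0 [ 0.575 -0.28 ]
scene insert 0.54 [232. 166.  24.  36.] 558 z0 [ 0.4   -0.168]
scene caddy1 0.68 [200. 146.  30.  29.] 628 z0 [ 0.378 -0.353]
scene cover1 0.7 [274. 205.  31.  25.] 434 z0 [0.469 0.068]
scene cover1 0.55 [348. 238.  36.  28.] 640 z0 [0.451 0.394]
scene cover1 0.3 [268. 230. 123. 109.] 3871 z0 [0.63  0.115]
scene tumbler 0.76 [365. 272.  28.  32.] 507 z0 [0.56  0.517]
scene pen_rest 0.75 [154. 157.  26.  24.] 326 z0 [ 0.52  -0.493]
scene cradle 0.66 [196. 246.  31.  27.] 528 z0 [ 0.787 -0.092]
scene cradle 0.59 [269. 239. 123.  94.] 3037 z0 [0.65  0.117]
scene stapler 0.71 [164. 215.  29.  30.] 366 z0 [ 0.742 -0.278]
scene tape 0.54 [137. 176.  28.  26.] 297 z0 [ 0.634 -0.5  ]
scene tape 0.43 [268. 233. 120. 101.] 3015 z0 [0.648 0.126]
```

View pics/topz.png

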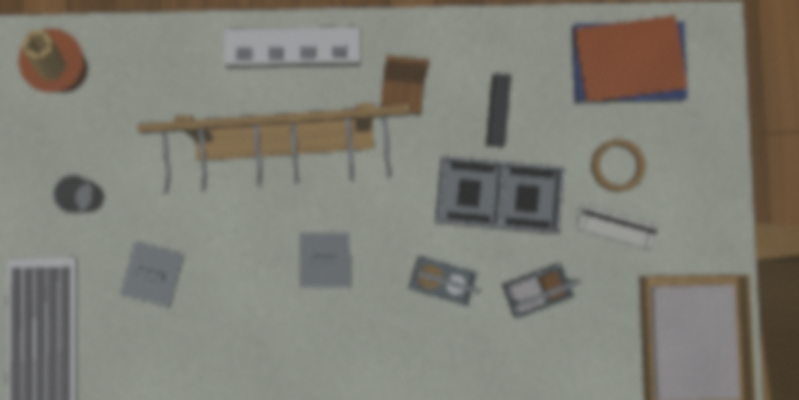

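View pics/scenez.png

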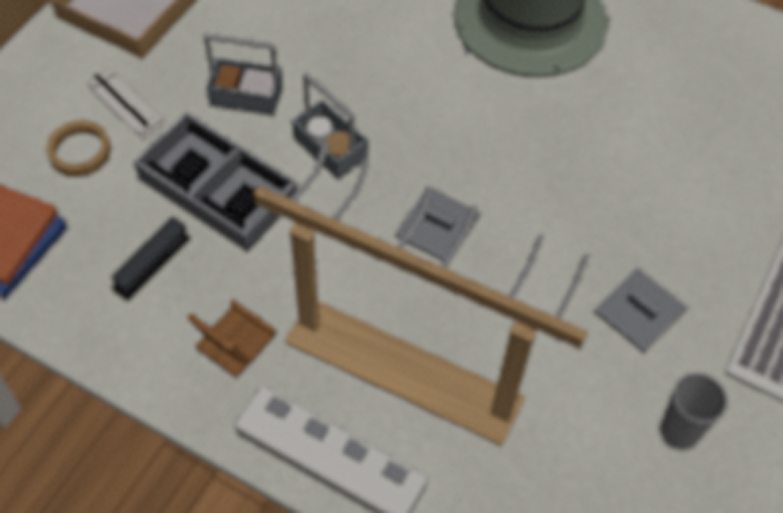

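Two caddies are present. I'll triangulate the rail ends, hook tips, insert corners and bar ends from both views.

Run:
```python
from h import *
Ct,Cs=cal('top'),cal('scene')
pts={'rail+y':((140,128),(581,338)),'rail-y':((409,108),(260,194)),'tip3+':((167,190),(587,257)),'tip3-':((204,188),(541,237)),
'tip1-':((388,176),(324,150)),'tip1+':((351,179),(366,160)),
'cover0':((325,258),(438,222)),'coverL':((151,275),(642,308)),
'ins1':((444,158),(248,246)),'ins2':((563,169),(140,165)),'ins3':((559,231),(188,118)),'ins4':((436,222),(296,185)),
'barA_end+':((0,0),(0,0))}
for k,(a,b) in pts.items():
    if a==(0,0): continue
    ra=ray([np.array(a)/2.35+[110,120]],Ct); rb=ray([np.array(b)/2.7+[110,120]],Cs)
    x,e=tri([(ra[0],ra[1][0]),(rb[0],rb[1][0])]); print(k,np.round(x,3),np.round(e,4))
```

```text
rail+y [0.685 0.355 0.272] [0.0004 0.0004]
rail-y [ 0.707 -0.08   0.274] [0.0025 0.0025]
tip3+ [0.582 0.314 0.274] [0.002 0.002]
tip3- [0.585 0.254 0.273] [0.0015 0.0015]
tip1- [ 0.6   -0.047  0.264] [0.0014 0.0014]
tip1+ [0.595 0.013 0.279] [0.0013 0.0013]
cover0 [0.467 0.065 0.004] [0.0011 0.0011]
coverL [ 0.442  0.395 -0.004] [0.0001 0.0001]
ins1 [ 0.651 -0.163  0.003] [0.0032 0.0032]
ins2 [ 0.624 -0.383  0.024] [0.0041 0.0041]
ins3 [ 0.508 -0.372  0.022] [0.0029 0.0029]
ins4 [ 0.532 -0.146  0.027] [0.0017 0.0017]
```

```bash
cat >> h.py <<'E'
def plan(pos, psi, tilt=None):
    """world tcp target pos, tool x heading psi (rad, mod pi); tool y down. prints shift (mm) and turn deg"""
    s=r.observe(); Rc=R.from_quat(s['tcp_rot'])
    best=None
    for p in (psi,psi+np.pi):
        X=np.array([np.cos(p),np.sin(p),0]);Y=np.array([0,0,-1.]);Z=np.cross(X,Y)
        rv=(Rc.inv()*R.from_matrix(np.c_[X,Y,Z])).as_rotvec(degrees=True)
        if best is None or np.linalg.norm(rv)<np.linalg.norm(best): best=rv
    d=Rc.inv().apply(np.asarray(pos)-s['position'])
    print('t',round(s['time'],2),'move',np.round(d,4),'rot',np.round(best,1),'| dist',round(np.linalg.norm(d),3))
def stat():
    s=r.observe();M=R.from_quat(s['tcp_rot']).as_matrix()
    print('t',round(s['time'],2),'pos',np.round(s['position'],4),'x-heading',round(np.degrees(np.arctan2(M[1,0],M[0,0])),1),'y',np.round(M[:,1],3),'w',round(s['gripper_width'],4),'F',np.round(s['contact_force'],1),'q',np.round(s['joint_pos'],2))
E
python3 - <<'E'
from h import *
stat()
plan([0.40,-0.25,0.40],np.radians(-55))
E
```

```text
t 1.15 pos [ 0.175  -0.6     0.2313] x-heading -73.7 y [ 0. -0. -1.] w 0.0855 F [-0.6  0.9 -0.1] q [ 1.22  0.52 -0.04  1.6   0.02  1.02 -0.11]
t 1.15 move [-0.273  -0.1687  0.314 ] rot [  0.  -18.7   0. ] | dist 0.449
```

Run:
```python
from h import *
plan([0.45,-0.18,0.42],np.radians(-30))
```

```text
t 1.15 move [-0.3262 -0.1887  0.3816] rot [  0.  -43.7   0. ] | dist 0.536
```

Request:
carry_out --moves '[[[-0.05,-0.06,0.06,0,-7,0,-1],[-0.09,-0.1,0.1,0,-14,0,-1],[-0.13,-0.13,0.14,0,-21,0,-1],[-0.15,-0.15,0.17,0,-28,0,-1],[-0.17,-0.17,0.2,0,-35,0,-1]]]'

```text
time: 1.57
position: [0.2682, -0.4529, 0.3485]
tcp_rot: [0.668, -0.233, 0.233, -0.667]
contact_force: [0.2, -0.2, 0.5]
gripper_width: 0.0857
```

Run:
```python
from h import *
stat(); plan([0.45,-0.18,0.42],np.radians(-30))
```

```text
t 1.57 pos [ 0.2682 -0.4529  0.3485] x-heading -38.4 y [-0.    -0.001 -1.   ] w 0.0857 F [ 0.2 -0.2  0.5] q [ 1.1   0.26 -0.22  1.69  0.06  1.2   0.19]
t 1.57 move [-0.0272 -0.0717  0.3267] rot [ 0.  -8.4  0. ] | dist 0.336
```

Request:
carry_out --moves '[[[-0.03,-0.07,0.33,0,-8,0,-1],[-0.03,-0.07,0.33,0,-8,0,-1],[-0.03,-0.07,0.33,0,-8,0,-1],[-0.03,-0.07,0.33,0,-8,0,-1],[-0.03,-0.07,0.33,0,-8,0,-1]]]'

```text
time: 1.98
position: [0.3798, -0.282, 0.3915]
tcp_rot: [0.683, -0.185, 0.186, -0.682]
contact_force: [0.5, -0.5, 0.5]
gripper_width: 0.0852
```

Request:
carry_out --moves '[[[0.0,0.0,0.15,0,0,0,-1],[0,0,0.15,0,0,0,-1],[0,0,0.15,0,0,0,-1],[0,0,0.15,0,0,0,-1],[0,0,0.15,0,0,0,-1]]]'

```text
time: 2.4
position: [0.458, -0.1473, 0.3916]
tcp_rot: [-0.683, 0.183, -0.184, 0.683]
contact_force: [-0.8, 0.5, 0.5]
gripper_width: 0.0852
```

```bash
cat >> h.py <<'E'
import json
def wpic(name,things=()):
    s=r.observe(); im=optics.snapshot('wrist'); cv2.imwrite(f'pics/{name}.png',im); C=cal('wrist',s)
    json.dump({'p':list(map(float,s['position'])),'q':list(map(float,s['tcp_rot']))},open(f'pics/{name}.json','w'))
    out={}
    for th in things:
        out[th]=finder.silhouettes(th,'wrist')
        for d in out[th]:
            print(th,round(d['p'],2),np.round(d['rect']))
    return im,C,out
def wcal(name):
    j=json.load(open(f'pics/{name}.json')); return cal('wrist',{'position':np.array(j['p']),'tcp_rot':j['q']})
E
python3 - <<'E'
from h import *
stat(); wpic('w1',['caddy1','insert'])
E
```

```text
t 2.4 pos [ 0.458  -0.1473  0.3916] x-heading -30.0 y [ 0.002  0.    -1.   ] w 0.0852 F [-0.8  0.5  0.5] q [ 0.63  0.17 -0.51  1.71  0.09  1.28 -0.43]
caddy1 0.89 [279. 266.  80. 101.]
caddy1 0.75 [234. 164.  60. 101.]
insert 0.73 [358. 163. 127. 170.]
```

View pics/w1.png

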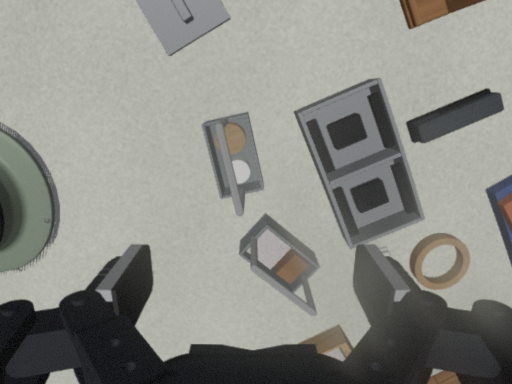

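Run:
```python
import cv2
im=cv2.imread("pics/w1.png")
cv2.imwrite("pics/w1a.png",cv2.resize(im[100:320,195:345],None,fx=2.7,fy=2.7,interpolation=cv2.INTER_CUBIC))
cv2.imwrite("pics/w1b.png",cv2.resize(im[65:255,285:435],None,fx=3,fy=3,interpolation=cv2.INTER_CUBIC))
```

```text
(no output)
```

View pics/w1a.png

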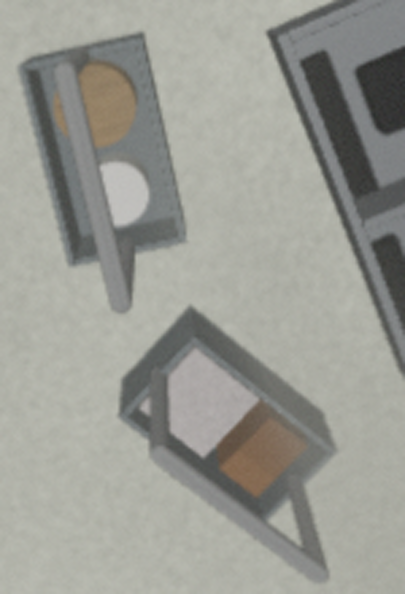

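View pics/w1b.png

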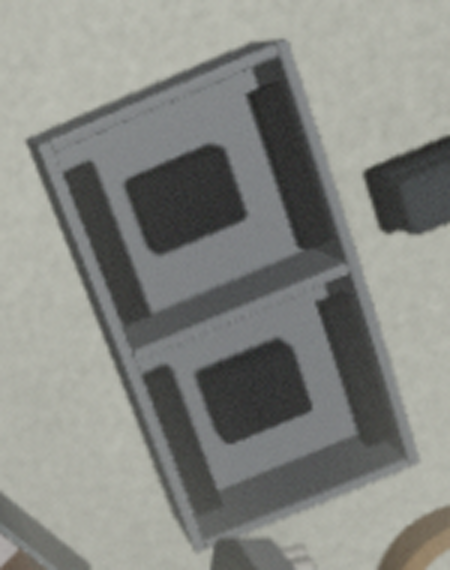

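Run:
```python
from h import *
C=wcal('w1')
def bar(a,b,z=.135):
    P=atz([a,b],C,z); print('bar mid',np.round(P.mean(0),4),'len',np.linalg.norm(P[0]-P[1]),'dir deg',np.degrees(np.arctan2(*(P[0]-P[1])[[1,0]])))
s=np.array
bar(s([66,68])/2.7+[195,100],s([122,302])/2.7+[195,100])
bar(s([155,452])/2.7+[195,100],s([322,574])/2.7+[195,100])
c=s([[35,140],[285,42],[415,462],[200,548]])/3+[285,65]
P=atz(c,C,.05); print(np.round(P,4)); print('center',P.mean(0))
for i in range(4):
    d=P[(i+1)%4]-P[i]; print(np.linalg.norm(d),np.degrees(np.arctan2(d[1],d[0])))
```

```text
bar mid [ 0.426  -0.1518  0.135 ] len 0.10774140897892379 dir deg 72.24813077816972
bar mid [ 0.4035 -0.3281  0.135 ] len 0.1096090425507652 dir deg 110.37210914408745
[[ 0.5334 -0.1409  0.05  ]
 [ 0.6541 -0.1583  0.05  ]
 [ 0.6285 -0.3794  0.05  ]
 [ 0.5112 -0.3657  0.05  ]]
center [ 0.58180379 -0.26108604  0.05      ]
0.12197098937030738 -8.1659295839714
0.22263053985809753 -96.60104438615373
0.11814533630231162 173.3400935215259
0.225871706390396 84.35791173033742
```

Run:
```python
from h import *
plan([0.426,-0.152,0.23],np.radians(-17.8))
```

```text
t 2.55 move [-0.0262  0.1613 -0.014 ] rot [  0.1 -12.6   0. ] | dist 0.164
```

Request:
carry_out --moves '[[[-0.026,0.04,-0.014,0,-6,0,-1],[-0.026,0.08,-0.014,0,-12,0,-1],[-0.026,0.12,-0.014,0,-12.6,0,-1],[-0.026,0.161,-0.014,0,-12.6,0,-1],[-0.026,0.161,-0.014,0,-12.6,0,-1]]]'

```text
time: 2.97
position: [0.4226, -0.1527, 0.2252]
tcp_rot: [0.699, -0.113, 0.108, -0.698]
contact_force: [-0.5, -0.2, -0.7]
gripper_width: 0.0855
```

Run:
```python
from h import *
stat(); wpic('w2',['caddy1'])
```

```text
t 2.97 pos [ 0.4226 -0.1527  0.2252] x-heading -17.9 y [-0.008  0.001 -1.   ] w 0.0855 F [-0.5 -0.2 -0.7] q [ 0.64  0.29 -0.51  2.02  0.18  0.88 -0.28]
caddy1 0.97 [286. 299. 106.  98.]
caddy1 0.92 [257. 186.  75. 164.]
```

View pics/w2.png

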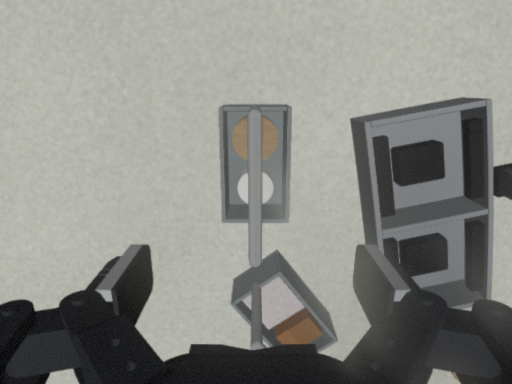

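Run:
```python
from h import *
C1=wcal('w1');C2=wcal('w2'); s=np.array
for a,b in [((66,68),(256,115)),((122,302),(255.5,262))]:
    r1=ray([s(a)/2.7+[195,100]],C1); r2=ray([b],C2)
    print(tri([(r1[0],r1[1][0]),(r2[0],r2[1][0])]))
P=atz([(256,115),(255.5,262)],C2,.135); print(P,P.mean(0),np.linalg.norm(P[0]-P[1]),np.degrees(np.arctan2(*(P[0]-P[1])[[1,0]])))
plan([0.426,-0.152,0.115],np.radians(-17.8))
```

```text
(array([ 0.44171883, -0.10112474,  0.12890253]), [np.float64(0.00013971388115525244), np.float64(0.00013971388115524596)])
(array([ 0.40906477, -0.20366506,  0.13458226]), [np.float64(0.0005356739506519804), np.float64(0.0005356739506520941)])
[[ 0.44179364 -0.10084454  0.135     ]
 [ 0.40860586 -0.20363962  0.135     ]] [ 0.42519975 -0.15224208  0.135     ] 0.1080197081394857 72.10713195057993
t 3.07 move [0.0003 0.1155 0.0009] rot [ 0.1 -0.1 -0.1] | dist 0.115
```

The heights agree (129 and 135 mm against a stated 135), so I'm descending to the grasp.

Request:
carry_out --moves '[[[0,0.04,0.001,0,0,0,-1],[0,0.08,0.001,0,0,0,-1],[0,0.1,0.001,0,0,0,-1],[0,0.114,0.001,0,0,0,-1],[0,0.115,0.001,0,0,0,-1]]]'

```text
time: 3.48
position: [0.4263, -0.1526, 0.1156]
tcp_rot: [0.699, -0.111, 0.11, -0.698]
contact_force: [-0.1, -0.2, 0.0]
gripper_width: 0.0853
```

Request:
carry_out --moves '[[[0,0,0,0,0,0,0.5],[0,0,0,0,0,0,1],[0,0,0,0,0,0,1],[0,0,0,0,0,0,1],[0,0,0,0,0,0,1]]]' --squeeze 40

```text
time: 3.9
position: [0.4268, -0.1529, 0.1165]
tcp_rot: [0.699, -0.111, 0.11, -0.698]
contact_force: [-0.0, 0.0, -0.4]
gripper_width: 0.0257
```

Request:
carry_out --moves '[[[0,0,0,0,0,0,1],[0,0,0,0,0,0,1],[0,0,0,0,0,0,1]]]'

```text
time: 4.15
position: [0.427, -0.1531, 0.117]
tcp_rot: [0.699, -0.111, 0.11, -0.697]
contact_force: [-1.9, -0.4, 9.8]
gripper_width: 0.0085
```

Run:
```python
from h import *
stat(); wpic('w3')
```

```text
t 4.15 pos [ 0.427  -0.1531  0.117 ] x-heading -18.0 y [-0.001 -0.003 -1.   ] w 0.0085 F [-1.9 -0.4  9.8] q [ 0.56  0.46 -0.44  2.12  0.34  0.62 -0.43]
```

View pics/w3.png

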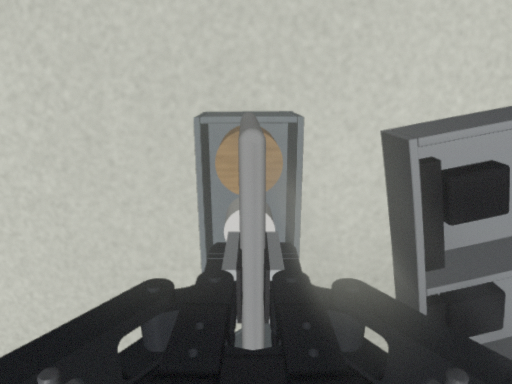

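Request:
carry_out --moves '[[[0,-0.02,0,0,0,0,1],[0,-0.06,0,0,0,0,1],[0,-0.1,0,0,0,0,1],[0,-0.14,0,0,0,0,1],[0,-0.18,0,0,0,0,1]]]'

```text
time: 4.62
position: [0.4265, -0.1522, 0.2991]
tcp_rot: [0.699, -0.11, 0.11, -0.698]
contact_force: [1.0, -0.7, -1.6]
gripper_width: 0.0086
```

Run:
```python
from h import *
stat(); im=wpic('w4')[0]
im=optics.snapshot('scene'); im2=optics.snapshot('top')
cv2.imwrite("pics/s4.png",np.hstack([cv2.resize(im[90:310,150:400],None,fx=1.6,fy=1.6),cv2.resize(im2[120:340,170:400],None,fx=1.6,fy=1.6)]))
plan([0.50,0.133,0.31],np.radians(2.9))
```

```text
t 4.62 pos [ 0.4265 -0.1522  0.2991] x-heading -18.0 y [-0.001 -0.002 -1.   ] w 0.0086 F [ 1.  -0.7 -1.6] q [ 0.68  0.2  -0.54  1.92  0.12  1.05 -0.23]
t 4.77 move [-0.0198 -0.0116  0.2942] rot [  0.2 -20.9   0.2] | dist 0.295
```

View pics/s4.png

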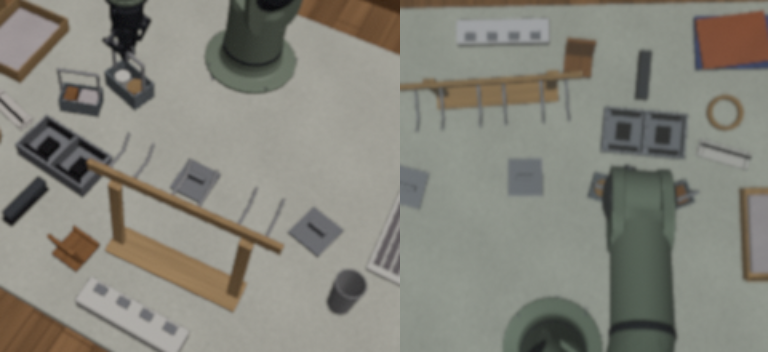

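View pics/w4.png

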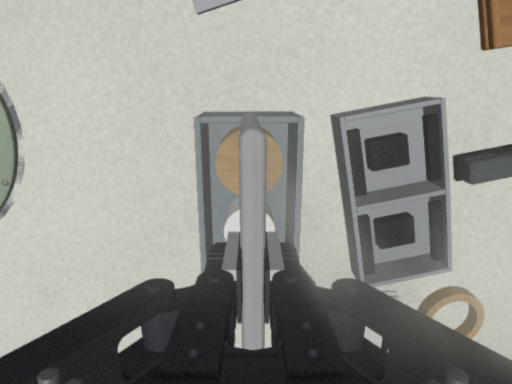

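Request:
carry_out --moves '[[[-0.002,-0.002,0.03,0,-4,0,1],[-0.006,-0.004,0.065,0,-8,0,1],[-0.01,-0.008,0.1,0,-12,0,1],[-0.014,-0.011,0.135,0,-16,0,1],[-0.017,-0.011,0.17,0,-20.9,0,1]]]'

```text
time: 5.18
position: [0.4638, 0.0156, 0.3092]
tcp_rot: [0.709, 0.02, -0.018, -0.705]
contact_force: [1.5, -1.0, -1.8]
gripper_width: 0.0086
```

Run:
```python
from h import *
stat(); plan([0.50,0.133,0.31],np.radians(2.9))
```

```text
t 5.18 pos [0.4638 0.0156 0.3092] x-heading 3.1 y [ 0.003 -0.005 -1.   ] w 0.0086 F [ 1.5 -1.  -1.8] q [ 0.43  0.23 -0.7   1.88  0.17  1.09 -0.29]
t 5.18 move [ 0.0424 -0.0013  0.1153] rot [0.3 0.2 0.1] | dist 0.123
```

Request:
carry_out --moves '[[[0.01,0,0.03,0,0,0,1],[0.02,0,0.06,0,0,0,1],[0.03,0,0.09,0,0,0,1],[0.042,0,0.115,0,0,0,1],[0.042,0,0.115,0,0,0,1]]]'

```text
time: 5.6
position: [0.4997, 0.1378, 0.3073]
tcp_rot: [0.708, 0.021, -0.02, -0.706]
contact_force: [-0.4, 0.3, -2.9]
gripper_width: 0.0084
```

Run:
```python
from h import *
stat(); wpic('w5',['stand'])
```

```text
t 5.6 pos [0.4997 0.1378 0.3073] x-heading 3.4 y [ 0.001 -0.002 -1.   ] w 0.0084 F [-0.4  0.3 -2.9] q [ 0.19  0.34 -0.74  1.75  0.26  1.14 -0.57]
stand 0.93 [440. 173. 143. 346.]
```

View pics/w5.png

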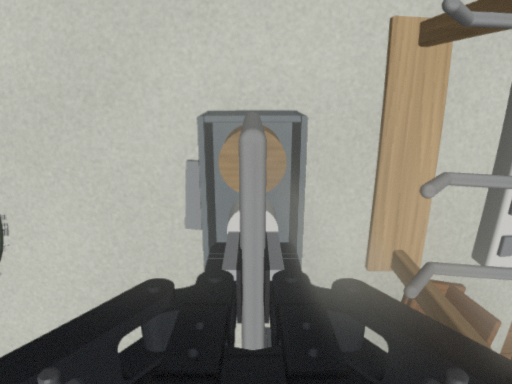

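Run:
```python
from h import *
C=wcal('w5')
o=np.array([.616,.133]); th=np.radians(2.9); M=np.array([[np.cos(th),-np.sin(th)],[np.sin(th),np.cos(th)]])
for y in (-180,-120,-30,30,120,180):
    p=o+M@np.array([-.029,y/1000]); print(y,p,proj([*p,.284],C).round())
for uv in [(457,7),(436,189),(417,288)]:
    for z in (.282,): print(uv,atz([uv],C,z))
im=cv2.imread('pics/w5.png'); cv2.imwrite('pics/w5z.png',cv2.resize(im[0:330,372:512],None,fx=1.8,fy=1.8,interpolation=cv2.INTER_CUBIC))
```

```text
-180 [ 0.59614387 -0.04823668] [[367. 470.]]
-120 [0.59310829 0.01168648] [[380. 413.]]
-30 [0.58855493 0.10157122] [[403. 299.]]
30 [0.58551935 0.16149439] [[420. 198.]]
120 [0.58096599 0.25137913] [[443.  10.]]
180 [0.57793041 0.31130229] [[ 450. -125.]]
(457, 7) [[0.58887225 0.25396813 0.282     ]]
(436, 189) [[0.59456484 0.16621697 0.282     ]]
(417, 288) [[0.5965335  0.10748255 0.282     ]]
```

View pics/w5z.png

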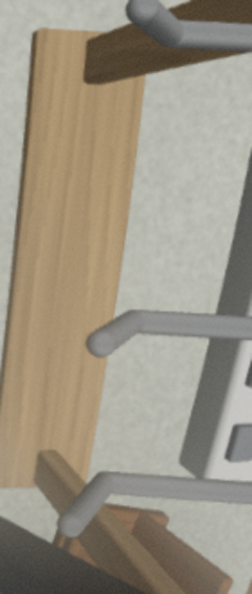

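Run:
```python
from h import *
C=wcal('w5')
for uv in [(450,5.5),(429,189),(411,290)]: print(uv,atz([uv],C,.282))
```

```text
(450, 5.5) [[0.58530852 0.25419376 0.282     ]]
(429, 189) [[0.5907364  0.16598853 0.282     ]]
(411, 290) [[0.59323068 0.10607223 0.282     ]]
```

Run:
```python
from h import *
stat();plan([0.624,0.138,0.307],np.radians(3))
```

```text
t 5.7 pos [0.499  0.1335 0.3071] x-heading 3.2 y [-0.    -0.005 -1.   ] w 0.0084 F [-0.3 -0.8 -1.7] q [ 0.19  0.34 -0.74  1.76  0.25  1.14 -0.57]
t 5.7 move [ 1.25e-01  1.00e-04 -2.50e-03] rot [ 0.3  0.2 -0. ] | dist 0.125
```

Request:
carry_out --moves '[[[0.025,0,-0.002,0,0,0,1],[0.05,0,-0.002,0,0,0,1],[0.075,0,-0.002,0,0,0,1],[0.1,0,-0.002,0,0,0,1],[0.125,0,-0.002,0,0,0,1]]]'

```text
time: 6.12
position: [0.6247, 0.1368, 0.3061]
tcp_rot: [0.709, 0.019, -0.02, -0.705]
contact_force: [-0.1, -0.5, -1.4]
gripper_width: 0.0081
```

Request:
carry_out --moves '[[[0,0,0,0,0,0,1],[0,0.01,0,0,0,0,1],[0,0.025,0,0,0,0,1],[0,0.04,0,0,0,0,1],[0,0.05,0,0,0,0,1]]]'

```text
time: 6.53
position: [0.6232, 0.1354, 0.2538]
tcp_rot: [0.709, 0.018, -0.02, -0.704]
contact_force: [-0.2, -0.8, -1.9]
gripper_width: 0.0084
```

Run:
```python
from h import *
stat(); wpic('w6',['stand'])
im=optics.snapshot('scene'); cv2.imwrite("pics/s6.png",cv2.resize(im[150:310,180:340],None,fx=3,fy=3))
```

```text
t 6.53 pos [0.6232 0.1354 0.2538] x-heading 3.1 y [-0.004 -0.007 -1.   ] w 0.0084 F [-0.2 -0.8 -1.9] q [ 0.11  0.6  -0.66  1.51  0.39  1.18 -0.56]
stand 0.74 [376. 341.  17.  20.]
stand 0.7 [331. 166. 363. 331.]
```

View pics/w6.png

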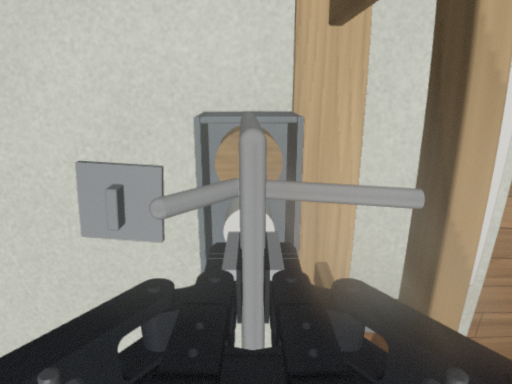

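View pics/s6.png

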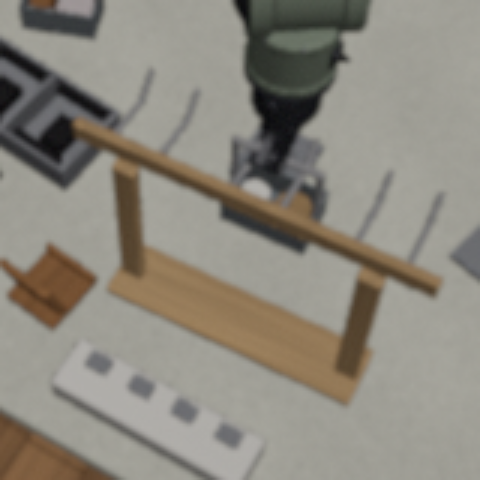

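Request:
carry_out --moves '[[[0,0.003,0,0,0,0,1],[0,0.005,0,0,0,0,1],[0,0.007,0,0,0,0,1],[0,0.007,0,0,0,0,1]]]'

```text
time: 7.02
position: [0.6239, 0.1358, 0.2483]
tcp_rot: [0.709, 0.018, -0.02, -0.705]
contact_force: [-0.1, -0.1, -2.8]
gripper_width: 0.0085
```

Request:
carry_out --moves '[[[0,0.002,0,0,0,0,1],[0,0.004,0,0,0,0,1],[0,0.004,0,0,0,0,1]]]'

```text
time: 7.27
position: [0.6243, 0.1359, 0.2464]
tcp_rot: [0.709, 0.019, -0.019, -0.705]
contact_force: [-6.8, -3.5, 22.3]
gripper_width: 0.0086
```

Contact at about the expected height, so I'll ease up slightly and open the jaws.

Request:
carry_out --moves '[[[0,-0.001,0,0,0,0,1],[0,-0.001,0,0,0,0,0.6],[0,-0.001,0,0,0,0,0],[0,-0.001,0,0,0,0,-0.3],[0,-0.001,0,0,0,0,-0.3]]]'

```text
time: 7.68
position: [0.6243, 0.136, 0.2471]
tcp_rot: [0.709, 0.019, -0.019, -0.705]
contact_force: [0.3, -1.0, 1.2]
gripper_width: 0.0528
```

Request:
carry_out --moves '[[[0,0,0,0,0,0,-0.3],[0,0,0,0,0,0,-0.3],[0,0,0,0,0,0,-0.3]]]'

```text
time: 7.93
position: [0.6242, 0.136, 0.247]
tcp_rot: [0.709, 0.019, -0.019, -0.705]
contact_force: [-0.1, -0.2, -0.4]
gripper_width: 0.0556
```

Run:
```python
from h import *
stat(); wpic('w7')
```

```text
t 7.93 pos [0.6242 0.136  0.247 ] x-heading 3.1 y [-0.001 -0.007 -1.   ] w 0.0556 F [-0.1 -0.2 -0.4] q [ 0.11  0.6  -0.66  1.52  0.39  1.16 -0.57]
```

View pics/w7.png

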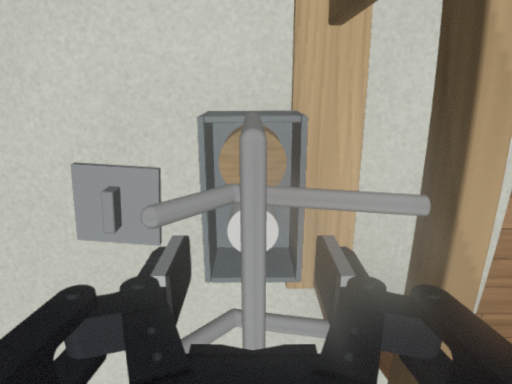

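Request:
carry_out --moves '[[[0,-0.02,0,0,0,0,-0.3],[0,-0.05,0,0,0,0,-0.3],[0,-0.09,0,0,0,0,-0.3],[0,-0.12,0,0,0,0,-0.5],[0,-0.15,0,0,0,0,-1]]]'

```text
time: 8.4
position: [0.6242, 0.137, 0.3991]
tcp_rot: [0.709, 0.019, -0.019, -0.705]
contact_force: [0.1, 0.4, -0.1]
gripper_width: 0.0747
```

Run:
```python
from h import *
stat(); im=wpic('w8',['caddy1'])[0]
im=optics.snapshot('scene'); cv2.imwrite("pics/s8.png",np.hstack([im[90:310,100:400],cv2.imread('pics/w8.png')[0:220]]))
plan([0.44,-0.30,0.38],np.radians(20.4))
```

```text
t 8.4 pos [0.6242 0.137  0.3991] x-heading 3.1 y [-0.    -0.006 -1.   ] w 0.0747 F [ 0.1  0.4 -0.1] q [ 0.11  0.5  -0.69  1.29  0.32  1.46 -0.5 ]
caddy1 0.86 [255. 174.  64. 140.]
t 8.55 move [-0.2082  0.0213 -0.4268] rot [  0.4 -17.3   0.1] | dist 0.475
```

View pics/s8.png

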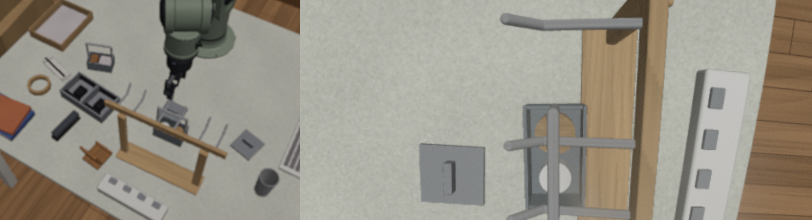

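Request:
carry_out --moves '[[[-0.02,0.004,-0.04,0,-3.5,0,-1],[-0.04,0.008,-0.08,0,-7,0,-1],[-0.06,0.012,-0.12,0,-10.5,0,-1],[-0.08,0.016,-0.16,0,-14,0,-1],[-0.1,0.02,-0.2,0,-17.3,0,-1]]]'

```text
time: 8.97
position: [0.5405, -0.0554, 0.3805]
tcp_rot: [0.698, 0.126, -0.126, -0.694]
contact_force: [1.7, -0.2, 0.7]
gripper_width: 0.0856
```

Run:
```python
from h import *
stat(); plan([0.42,-0.30,0.36],np.radians(20.4))
```

```text
t 8.97 pos [ 0.5405 -0.0554  0.3805] x-heading 20.6 y [ 0.001 -0.006 -1.   ] w 0.0856 F [ 1.7 -0.2  0.7] q [ 0.55  0.33 -0.75  1.58  0.24  1.32  0.13]
t 8.97 move [-0.1987  0.0217 -0.1866] rot [ 0.3  0.2 -0. ] | dist 0.273
```

Request:
carry_out --moves '[[[-0.03,0.003,-0.028,0,0,0,-1],[-0.06,0.006,-0.056,0,0,0,-1],[-0.09,0.01,-0.084,0,0,0,-1],[-0.115,0.013,-0.11,0,0,0,-1],[-0.14,0.016,-0.135,0,0,0,-1]]]'

```text
time: 9.38
position: [0.4551, -0.2331, 0.3646]
tcp_rot: [0.698, 0.126, -0.126, -0.694]
contact_force: [1.0, 0.0, 0.7]
gripper_width: 0.0858
```

Run:
```python
from h import *
stat(); plan([0.42,-0.30,0.36],np.radians(20.4)); wpic('w9',['caddy1'])
```

```text
t 9.38 pos [ 0.4551 -0.2331  0.3646] x-heading 20.5 y [ 0.    -0.006 -1.   ] w 0.0858 F [1.  0.  0.7] q [ 0.9   0.27 -0.68  1.68  0.18  1.25  0.54]
t 9.38 move [-0.0563  0.005  -0.0504] rot [ 0.3  0.1 -0.1] | dist 0.076
caddy1 0.62 [194. 202.  51. 118.]
caddy1 0.34 [299. 318.  61.  59.]
```

View pics/w9.png

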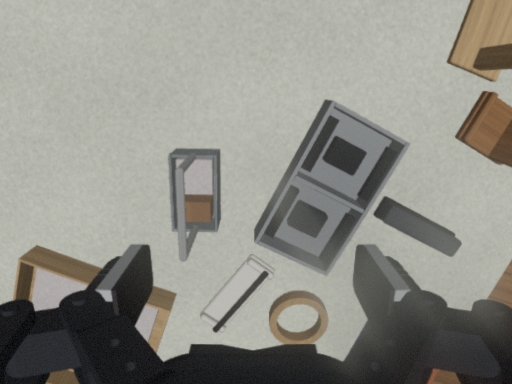

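Run:
```python
from h import *
C=wcal('w9')
P=atz([(180,167),(183,254.5)],C,.135); print(P.mean(0),np.linalg.norm(P[0]-P[1]),np.degrees(np.arctan2(*(P[0]-P[1])[[1,0]])))
plan([0.405,-0.328,0.22],np.radians(20.4))
```

```text
[ 0.40267218 -0.32357487  0.135     ] 0.10727700145047953 108.94919871465233
t 9.48 move [-0.0767  0.1446 -0.0685] rot [ 0.3 -0.3 -0.2] | dist 0.177
```

Request:
carry_out --moves '[[[-0.02,0.03,-0.02,0,0,0,-1],[-0.04,0.06,-0.035,0,0,0,-1],[-0.06,0.09,-0.053,0,0,0,-1],[-0.077,0.12,-0.068,0,0,0,-1],[-0.077,0.13,-0.068,0,0,0,-1]]]'

```text
time: 9.9
position: [0.4002, -0.3303, 0.2299]
tcp_rot: [0.697, 0.119, -0.125, -0.696]
contact_force: [-1.0, -0.8, -0.4]
gripper_width: 0.0854
```

Run:
```python
from h import *
stat(); wpic('w10')
im=cv2.imread('pics/w10.png');cv2.imwrite('pics/w10z.png',cv2.resize(im[80:300,160:360],None,fx=2.5,fy=2.5,interpolation=cv2.INTER_CUBIC))
```

```text
t 9.9 pos [ 0.4002 -0.3303  0.2299] x-heading 19.8 y [-0.007 -0.004 -1.   ] w 0.0854 F [-1.  -0.8 -0.4] q [ 1.02  0.41 -0.59  1.85  0.28  0.97  0.65]
```

View pics/w10z.png

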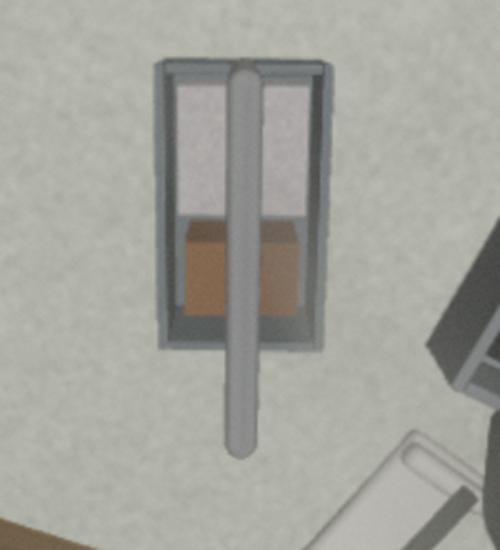

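Run:
```python
from h import *
C=wcal('w10'); C0=wcal('w9')
s=np.array; u=[s([245,80])/2.5+[160,80],s([241,446])/2.5+[160,80]]
P=atz(u,C,.135); m=P.mean(0); print(m,np.linalg.norm(P[0]-P[1]),np.degrees(np.arctan2(*(P[0]-P[1])[[1,0]])))
for a,b in zip([(180,167),(183,254.5)],u):
    r1=ray([a],C0); r2=ray([b],C); print(tri([(r1[0],r1[1][0]),(r2[0],r2[1][0])]))
plan([m[0],m[1],0.116],np.radians(19.8))
```

```text
[ 0.40327954 -0.32746973  0.135     ] 0.10919894405684667 109.5343430826914
(array([ 0.38466364, -0.27614361,  0.12509318]), [np.float64(0.0007703746465088656), np.float64(0.0007703746465089396)])
(array([ 0.42067798, -0.37645514,  0.1353766 ]), [np.float64(0.0021431090969289027), np.float64(0.0021431090969288133)])
t 9.95 move [2.60e-03 1.14e-01 1.00e-04] rot [ 0.   0.1 -0.4] | dist 0.114
```

Request:
carry_out --moves '[[[0.002,0.04,0,0,0,0,-1],[0.002,0.08,0,0,0,0,-1],[0.002,0.1,0,0,0,0,-1],[0.002,0.113,0,0,0,0,-1],[0.002,0.114,0,0,0,0,-1]]]'

```text
time: 10.37
position: [0.4025, -0.326, 0.1141]
tcp_rot: [-0.696, -0.12, 0.126, 0.697]
contact_force: [-0.9, 0.7, 1.2]
gripper_width: 0.0854
```

Request:
carry_out --moves '[[[0,0,0,0,0,0,0.5],[0,0,0,0,0,0,1],[0,0,0,0,0,0,1],[0,0,0,0,0,0,1],[0,0,0,0,0,0,1]]]' --squeeze 40

```text
time: 10.78
position: [0.4028, -0.3263, 0.1149]
tcp_rot: [-0.696, -0.12, 0.126, 0.697]
contact_force: [-0.5, -0.4, -0.4]
gripper_width: 0.0257
```

Request:
carry_out --moves '[[[0,0,0,0,0,0,1],[0,0,0,0,0,0,1],[0,0,0,0,0,0,1]]]'

```text
time: 11.03
position: [0.4029, -0.3266, 0.1154]
tcp_rot: [0.696, 0.12, -0.126, -0.696]
contact_force: [-2.8, 0.1, 8.1]
gripper_width: 0.0087
```

Request:
carry_out --moves '[[[0,-0.02,0,0,0,0,1],[0,-0.06,0,0,0,0,1],[0,-0.1,0,0,0,0,1],[0,-0.14,0,0,0,0,1],[0,-0.18,0,0,0,0,1]]]'

```text
time: 11.45
position: [0.4039, -0.3259, 0.2974]
tcp_rot: [-0.696, -0.12, 0.126, 0.696]
contact_force: [0.3, -0.7, -1.6]
gripper_width: 0.0085
```

Run:
```python
from h import *
stat(); wpic('w11')
plan([0.50,-0.012,0.307],np.radians(3.1))
```

```text
t 11.45 pos [ 0.4039 -0.3259  0.2974] x-heading 20.0 y [-0.008 -0.001 -1.   ] w 0.0085 F [ 0.3 -0.7 -1.6] q [ 1.05  0.34 -0.62  1.77  0.22  1.12  0.7 ]
t 11.5 move [ 0.1958 -0.0046  0.2639] rot [ 0.4 16.9 -0.1] | dist 0.329
```

View pics/w11.png

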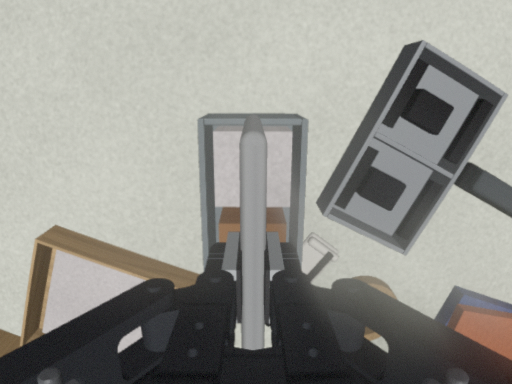

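Request:
carry_out --moves '[[[0.02,-0.002,0.028,0,3,0,1],[0.04,-0.004,0.056,0,6,0,1],[0.06,-0.006,0.084,0,10,0,1],[0.08,-0.008,0.112,0,14,0,1],[0.1,-0.01,0.14,0,16.9,0,1]]]'

```text
time: 11.92
position: [0.4523, -0.1596, 0.3137]
tcp_rot: [0.709, 0.017, -0.018, -0.704]
contact_force: [0.7, -0.7, -2.2]
gripper_width: 0.0086
```

Run:
```python
from h import *
stat(); plan([0.50,-0.012,0.307],np.radians(3.1))
```

```text
t 11.92 pos [ 0.4523 -0.1596  0.3137] x-heading 2.9 y [-0.001 -0.007 -1.   ] w 0.0086 F [ 0.7 -0.7 -2.2] q [ 0.76  0.25 -0.66  1.84  0.18  1.11  0.08]
t 11.92 move [0.055  0.0056 0.1451] rot [ 0.4 -0.2 -0.1] | dist 0.155
```

Request:
carry_out --moves '[[[0.011,0.001,0.03,0,0,0,1],[0.025,0.002,0.065,0,0,0,1],[0.04,0.004,0.1,0,0,0,1],[0.05,0.005,0.13,0,0,0,1],[0.055,0.005,0.145,0,0,0,1]]]'

```text
time: 12.33
position: [0.5004, -0.0079, 0.3075]
tcp_rot: [0.709, 0.019, -0.019, -0.705]
contact_force: [-0.2, 0.5, -1.6]
gripper_width: 0.0085
```

Run:
```python
from h import *
stat(); wpic('w12')
im=cv2.imread('pics/w12.png');cv2.imwrite('pics/w12z.png',cv2.resize(im[0:330,372:512],None,fx=1.8,fy=1.8,interpolation=cv2.INTER_CUBIC))
```

```text
t 12.33 pos [ 0.5004 -0.0079  0.3075] x-heading 3.1 y [-0.001 -0.006 -1.   ] w 0.0085 F [-0.2  0.5 -1.6] q [ 0.48  0.31 -0.73  1.8   0.23  1.13 -0.28]
```

View pics/w12z.png

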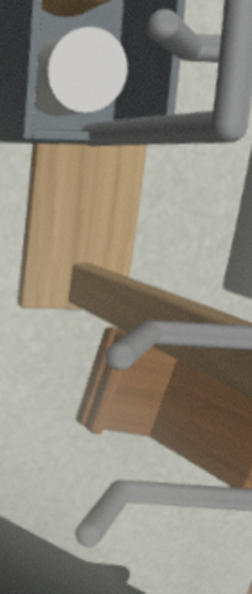

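Run:
```python
from h import *
C=wcal('w12'); s=np.array
P=atz([s([120,352])/1.8+[372,0],s([88,533])/1.8+[372,0],s([163,25])/1.8+[372,0]],C,.282); print(P)
m=P[:2].mean(0); t=np.radians(3.1); h=m[:2]+.029*s([np.cos(t),np.sin(t)]); print('hook1',h)
stat(); plan([h[0]+.004,h[1],0.307],t)
```

```text
[[ 0.59744965  0.01647681  0.282     ]
 [ 0.60057992 -0.04423357  0.282     ]
 [ 0.59303808  0.1048728   0.282     ]]
hook1 [ 0.62797235 -0.01231009]
t 12.38 pos [ 0.5007 -0.0064  0.3076] x-heading 3.2 y [-0.    -0.005 -1.   ] w 0.0083 F [-0.4  4.1 -1.9] q [ 0.48  0.31 -0.73  1.79  0.23  1.13 -0.28]
t 12.38 move [ 0.1308  0.0006 -0.0131] rot [ 0.3  0.1 -0. ] | dist 0.131
```

Request:
carry_out --moves '[[[0,0,-0.008,0,0,0,1],[0,0,-0.012,0,0,0,1]]]'

```text
time: 12.55
position: [0.5013, -0.0185, 0.3075]
tcp_rot: [0.709, 0.02, -0.02, -0.705]
contact_force: [0.5, -0.4, -2.0]
gripper_width: 0.0083
```

Run:
```python
from h import *
stat(); plan([.632,-.0123,0.307],np.radians(3.1))
```

```text
t 12.55 pos [ 0.5013 -0.0185  0.3075] x-heading 3.3 y [-0.001 -0.005 -1.   ] w 0.0083 F [ 0.5 -0.4 -2. ] q [ 0.5   0.31 -0.73  1.79  0.23  1.13 -0.25]
t 12.55 move [ 0.1308  0.0004 -0.0013] rot [ 0.3  0.2 -0.1] | dist 0.131
```

Request:
carry_out --moves '[[[0.025,0,-0.001,0,0,0,1],[0.055,0,-0.001,0,0,0,1],[0.08,0,-0.001,0,0,0,1],[0.11,0,-0.001,0,0,0,1],[0.131,0,-0.001,0,0,0,1]]]'

```text
time: 12.97
position: [0.6338, -0.014, 0.3068]
tcp_rot: [0.709, 0.019, -0.02, -0.705]
contact_force: [0.7, -0.1, -2.0]
gripper_width: 0.0084
```

Request:
carry_out --moves '[[[0,0,0,0,0,0,1],[0,0.01,0,0,0,0,1],[0,0.025,0,0,0,0,1],[0,0.04,0,0,0,0,1],[0,0.05,0,0,0,0,1]]]'

```text
time: 13.38
position: [0.6325, -0.0158, 0.255]
tcp_rot: [0.709, 0.018, -0.02, -0.705]
contact_force: [0.1, -0.5, -1.5]
gripper_width: 0.0083
```

Run:
```python
from h import *
stat(); wpic('w13')
```

```text
t 13.38 pos [ 0.6325 -0.0158  0.255 ] x-heading 3.0 y [-0.003 -0.006 -1.   ] w 0.0083 F [ 0.1 -0.5 -1.5] q [ 0.35  0.58 -0.66  1.53  0.38  1.17 -0.32]
```

View pics/w13.png

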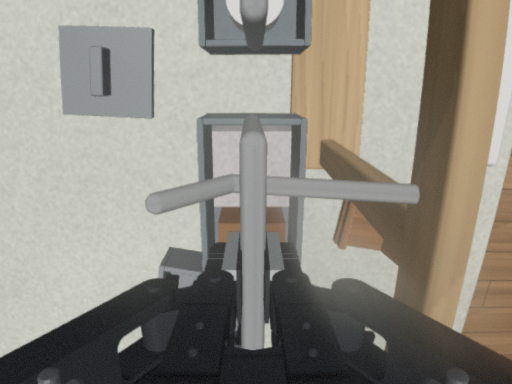

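Request:
carry_out --moves '[[[0,0.003,0,0,0,0,1],[0,0.006,0,0,0,0,1],[0,0.008,0,0,0,0,1],[0,0.008,0,0,0,0,1]]]'

```text
time: 13.77
position: [0.632, -0.0162, 0.2459]
tcp_rot: [0.709, 0.017, -0.02, -0.704]
contact_force: [-1.2, -1.7, -0.2]
gripper_width: 0.0086
```

Request:
carry_out --moves '[[[0,0.002,0,0,0,0,1],[0,0.003,0,0,0,0,1],[0,0.003,0,0,0,0,1]]]'

```text
time: 14.02
position: [0.6324, -0.0161, 0.2452]
tcp_rot: [0.709, 0.018, -0.019, -0.704]
contact_force: [-10.3, -2.4, 23.5]
gripper_width: 0.0085
```

Request:
carry_out --moves '[[[0,-0.001,0,0,0,0,1],[0,-0.001,0,0,0,0,0.6],[0,-0.001,0,0,0,0,0],[0,-0.001,0,0,0,0,-0.3],[0,-0.001,0,0,0,0,-0.3]]]'

```text
time: 14.43
position: [0.6324, -0.0161, 0.246]
tcp_rot: [0.709, 0.018, -0.02, -0.704]
contact_force: [-0.4, 0.1, -0.3]
gripper_width: 0.0522
```

Request:
carry_out --moves '[[[0,0,0,0,0,0,-0.3],[0,0,0,0,0,0,-0.3],[0,0,0,0,0,0,-0.3]]]'

```text
time: 14.68
position: [0.6324, -0.0161, 0.2459]
tcp_rot: [0.709, 0.018, -0.02, -0.704]
contact_force: [-0.8, 0.3, 0.5]
gripper_width: 0.0554
```

Request:
carry_out --moves '[[[0,-0.02,0,0,0,0,-0.3],[0,-0.05,0,0,0,0,-0.3],[0,-0.09,0,0,0,0,-0.3],[0,-0.12,0,0,0,0,-0.5],[0,-0.14,0,0,0,0,-1]]]'

```text
time: 15.1
position: [0.6331, -0.0147, 0.3894]
tcp_rot: [0.709, 0.019, -0.019, -0.704]
contact_force: [-0.4, 0.5, 0.2]
gripper_width: 0.0744
```

Run:
```python
from h import *
stat(); w=wpic('w14',['caddy1'])[0]
im=optics.snapshot('scene'); cv2.imwrite("pics/s14.png",np.hstack([im[90:310,100:400],cv2.imread('pics/w14.png')[0:220]]))
C=cal('top'); optics.snapshot('top')
for d in finder.silhouettes('cover1','top'): print(d['p'],np.round(atz([d['rect'][:2]],C,0.005),3))
plan([0.45,0.11,0.30],0)
```

```text
t 15.1 pos [ 0.6331 -0.0147  0.3894] x-heading 3.0 y [ 0.001 -0.007 -1.   ] w 0.0744 F [-0.4  0.5  0.2] q [ 0.35  0.49 -0.68  1.33  0.31  1.43 -0.26]
caddy1 0.88 [254.  34.  69.  66.]
caddy1 0.85 [255. 174.  65. 146.]
caddy1 0.49 [283. 134. 172. 267.]
0.91 [[0.464 0.062 0.005]]
0.7 [[0.448 0.389 0.005]]
0.29 [[0.685 0.227 0.005]]
t 15.35 move [-0.1753  0.0848  0.1352] rot [ 0.4  3.  -0.2] | dist 0.237
```

View pics/s14.png

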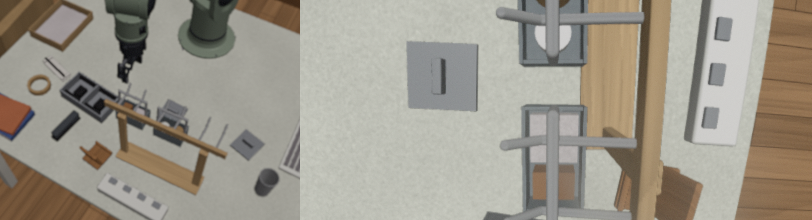

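Request:
carry_out --moves '[[[-0.04,0,0.02,0,0,0,-1],[-0.08,0.02,0.05,0,3,0,-1],[-0.12,0.04,0.08,0,3,0,-1],[-0.15,0.065,0.11,0,3,0,-1],[-0.175,0.085,0.135,0,3,0,-1]]]'

```text
time: 15.77
position: [0.4705, 0.0909, 0.3144]
tcp_rot: [0.71, -0.002, -0.001, -0.704]
contact_force: [1.3, 1.2, 0.5]
gripper_width: 0.0851
```

Run:
```python
from h import *
stat(); w=wpic('w15',['cover1'])[0]
```

```text
t 15.77 pos [0.4705 0.0909 0.3144] x-heading -0.0 y [-0.004 -0.008 -1.   ] w 0.0851 F [1.3 1.2 0.5] q [ 0.31  0.27 -0.77  1.83  0.21  1.13 -0.53]
cover1 0.84 [251. 161.  80.  76.]
```

View pics/w15.png

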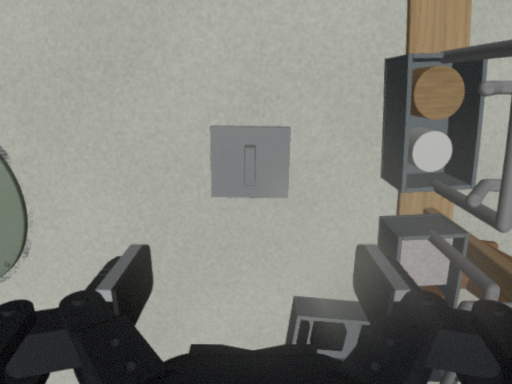

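Run:
```python
from h import *
C=wcal('w15')
print(atz([(250.5,161.5)],C,.01),atz([(249.5,166)],C,.034),atz([(211,126),(289,126),(289,197),(211,197)],C,.01))
plan([0.465,0.066,0.14],0)
```

```text
[[0.46791105 0.06825987 0.01      ]] [[0.46687133 0.06761954 0.034     ]] [[0.41716286 0.1148167  0.01      ]
 [0.51737488 0.11492602 0.01      ]
 [0.52021558 0.01917426 0.01      ]
 [0.41411672 0.01896077 0.01      ]]
t 15.87 move [-0.0014  0.1733 -0.0256] rot [ 0.5  0.3 -0.5] | dist 0.175
```

Request:
carry_out --moves '[[[-0.001,0.04,-0.025,0,0,0,-1],[-0.001,0.08,-0.025,0,0,0,-1],[-0.001,0.12,-0.025,0,0,0,-1],[-0.001,0.16,-0.025,0,0,0,-1],[-0.001,0.173,-0.025,0,0,0,-1]]]'

```text
time: 16.28
position: [0.4625, 0.0657, 0.1352]
tcp_rot: [0.71, -0.003, -0.007, -0.704]
contact_force: [-0.4, -0.4, -0.3]
gripper_width: 0.0853
```

Run:
```python
from h import *
stat(); w=wpic('w16')[0]
```

```text
t 16.28 pos [0.4625 0.0657 0.1352] x-heading 0.3 y [-0.015 -0.009 -1.   ] w 0.0853 F [-0.4 -0.4 -0.3] q [ 0.23  0.49 -0.65  2.06  0.44  0.75 -0.69]
```

View pics/w16.png

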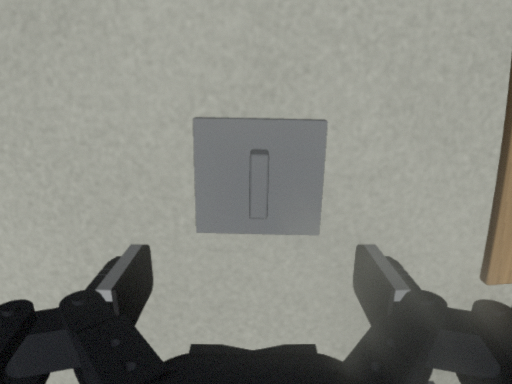

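Run:
```python
from h import *
C=wcal('w16');C0=wcal('w15')
print(atz([(259,187)],C,.034),atz([(194,119),(327,120),(320,235),(196,234)],C,.01))
for a,b in [((249.5,166),(259,187)),((211,126),(194,119)),((289,197),(320,235))]:
    r1=ray([a],C0); r2=ray([b],C); print(tri([(r1[0],r1[1][0]),(r2[0],r2[1][0])]))
plan([0.4675,0.0672,0.016],0)
```

```text
[[0.46685882 0.0671626  0.034     ]] [[0.41654676 0.11391578 0.01      ]
 [0.51838546 0.11411416 0.01      ]
 [0.51895278 0.01861933 0.01      ]
 [0.41436277 0.01816469 0.01      ]]
(array([0.46688129, 0.0689854 , 0.0401534 ]), [np.float64(7.210612083665011e-05), np.float64(7.21061208367206e-05)])
(array([0.41765231, 0.11488138, 0.01520348]), [np.float64(0.0005128965399438083), np.float64(0.0005128965399438346)])
(array([0.51996166, 0.01795861, 0.00756752]), [np.float64(0.0006675605095536348), np.float64(0.0006675605095536934)])
t 16.33 move [0.007  0.1187 0.0025] rot [ 0.5  0.4 -0.9] | dist 0.119
```

Request:
carry_out --moves '[[[0.007,0.035,0.002,0.5,0,-0.9,-1],[0.007,0.07,0.002,0.5,0,-0.9,-1],[0.007,0.1,0.002,0.5,0,-0.9,-1],[0.007,0.115,0.002,0.5,0,-0.9,-1],[0.007,0.119,0.002,0.5,0,-0.9,-1]]]'

```text
time: 16.75
position: [0.4663, 0.0665, 0.0137]
tcp_rot: [0.707, 0.001, -0.004, -0.707]
contact_force: [-1.1, -0.4, -0.3]
gripper_width: 0.0855
```

Run:
```python
from h import *
stat();plan([0.467,0.067,0.013],0)
```

```text
t 16.75 pos [0.4663 0.0665 0.0137] x-heading 0.4 y [-0.004 -0.001 -1.   ] w 0.0855 F [-1.1 -0.4 -0.3] q [ 0.09  0.7  -0.47  2.11  0.68  0.48 -0.89]
t 16.75 move [0.0007 0.0007 0.0005] rot [ 0.1  0.4 -0.2] | dist 0.001
```

Request:
carry_out --moves '[[[0.001,0,0,0,0,0,0],[0.001,0,0,0,0,0,0.5],[0.001,0,0,0,0,0,1],[0.001,0,0,0,0,0,1],[0.001,0,0,0,0,0,1]]]' --squeeze 50

```text
time: 17.17
position: [0.4679, 0.0664, 0.0146]
tcp_rot: [0.707, 0.001, -0.003, -0.707]
contact_force: [-0.1, -0.0, 0.7]
gripper_width: 0.0257
```

Request:
carry_out --moves '[[[0,0,0,0,0,0,1],[0,0,0,0,0,0,1],[0,0,0,0,0,0,1]]]'

```text
time: 17.42
position: [0.4682, 0.0663, 0.0151]
tcp_rot: [0.707, 0.002, -0.003, -0.707]
contact_force: [-1.6, -1.0, 10.6]
gripper_width: 0.0131
```

Request:
carry_out --moves '[[[0,-0.01,0,0,0,0,1],[0,-0.03,0,0,0,0,1],[0,-0.06,0,0,0,0,1],[0,-0.1,0,0,0,0,1],[0,-0.13,0,0,0,0,1]]]'

```text
time: 17.83
position: [0.468, 0.0669, 0.148]
tcp_rot: [0.707, 0.002, -0.003, -0.707]
contact_force: [0.3, 0.2, -1.2]
gripper_width: 0.0127
```

Run:
```python
from h import *
stat();wpic('w17')
```

```text
t 17.83 pos [0.468  0.0669 0.148 ] x-heading 0.4 y [-0.001 -0.001 -1.   ] w 0.0127 F [ 0.3  0.2 -1.2] q [ 0.26  0.48 -0.68  2.04  0.43  0.76 -0.68]
```

View pics/w17.png

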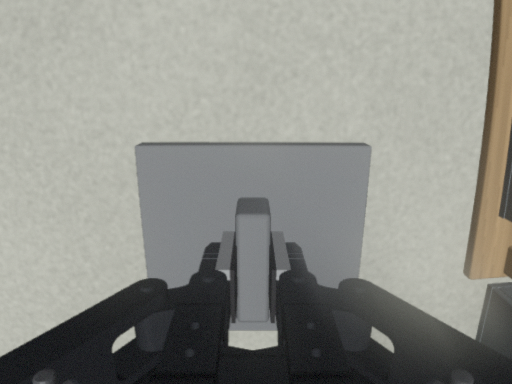

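Run:
```python
import cv2,numpy as np
a=cv2.imread("pics/w9.png")[95:280,245:415]; b=cv2.imread("pics/w11.png")[30:260,310:510]
a=cv2.resize(a,None,fx=2.2,fy=2.2,interpolation=cv2.INTER_CUBIC);b=cv2.resize(b,None,fx=2.1,fy=2.1,interpolation=cv2.INTER_CUBIC)
o=np.zeros((max(a.shape[0],b.shape[0]),a.shape[1]+b.shape[1],3),np.uint8);o[:a.shape[0],:a.shape[1]]=a;o[:b.shape[0],a.shape[1]:]=b
print(a.shape,b.shape);cv2.imwrite("pics/ins.png",o)
```

```text
(407, 374, 3) (483, 420, 3)
```

View pics/ins.png

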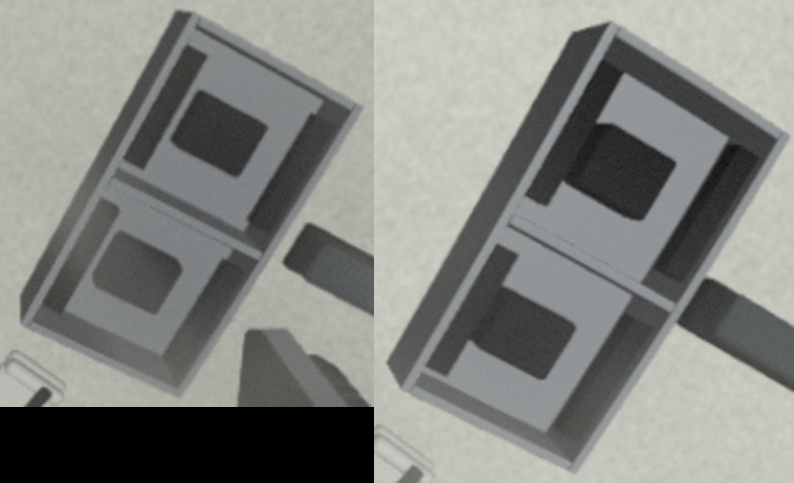

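Run:
```python
from h import *
from scipy.optimize import least_squares
s=np.array
obs=[('w1',s([[35,140],[285,42],[415,462],[200,548]])/3+[285,65]),
('w9',s([[196,14],[361,105],[182,396],[24,324]])/2.2+[245,95]),
('w11',s([[240,22],[413,137],[201,471],[32,391]])/2.1+[310,30])]
loc=s([[-62,113],[62,113],[62,-113],[-62,-113]])/1000
Cs={n:wcal(n) for n,_ in obs}
def f(x,sel):
    c,t=np.cos(x[2]),np.sin(x[2]); P=loc@s([[c,t],[-t,c]])+x[:2]; P=np.c_[P,np.full(4,x[3] if len(x)>3 else .05)]
    return np.concatenate([(proj(P,Cs[n])-uv).ravel() for n,uv in obs if n in sel])
for sel in (['w1'],['w9'],['w11'],['w1','w9','w11']):
    q=least_squares(f,[.58,-.26,-.11],args=(sel,)); print(sel,np.round(q.x,4),np.degrees(q.x[2]),'rms px',np.sqrt(np.mean(q.fun**2)))
q=least_squares(f,[.58,-.26,-.11,.05],args=(['w1','w9','w11'],)); print(np.round(q.x,4))
x=q.x;c,t=np.cos(x[2]),np.sin(x[2])
for y in (-.055,.055): print('bay',x[0]-t*y,x[1]+c*y)
```

```text
['w1'] [ 0.5818 -0.2621 -0.1121] -6.424499967180688 rms px 1.3382787329292853
['w9'] [ 0.5827 -0.261  -0.1049] -6.010422234416433 rms px 1.2586421330756945
['w11'] [ 0.5825 -0.2618 -0.1082] -6.201238504187547 rms px 1.6197839580161275
['w1', 'w9', 'w11'] [ 0.5823 -0.2616 -0.1084] -6.209017593672598 rms px 1.456767855469149
[ 0.5839 -0.2621 -0.1086  0.0452]
bay 0.5779857724448708 -0.31679419237630485
bay 0.5899108875799978 -0.2074425045566193
```

Run:
```python
from h import *
plan([0.47,-0.23,0.15],np.radians(-6.2))
```

```text
t 17.88 move [-0.0022  0.0024 -0.2974] rot [0.  6.6 0.3] | dist 0.297
```

Request:
carry_out --moves '[[[-0.002,0,-0.03,0,1,0,1],[-0.002,0,-0.07,0,2,0,1],[-0.002,0,-0.11,0,3,0,1],[-0.002,0,-0.15,0,4,0,1],[-0.002,0,-0.19,0,5,0,1]]]'

```text
time: 18.3
position: [0.4689, -0.1245, 0.1532]
tcp_rot: [0.707, -0.027, 0.03, -0.706]
contact_force: [2.0, 0.1, -1.5]
gripper_width: 0.0126
```

Run:
```python
from h import *
stat();plan([0.53,-0.28,0.15],np.radians(-6.2))
```

```text
t 18.3 pos [ 0.4689 -0.1245  0.1532] x-heading -4.6 y [ 0.005 -0.001 -1.   ] w 0.0126 F [ 2.   0.1 -1.5] q [ 0.63  0.47 -0.63  2.02  0.4   0.77 -0.33]
t 18.3 move [ 0.0734  0.0036 -0.15  ] rot [0.  1.6 0.3] | dist 0.167
```

Request:
carry_out --moves '[[[0.0,0,-0.035,0,1.6,0,1],[0.01,0.003,-0.07,0,1.6,0,1],[0.03,0.003,-0.1,0,1.6,0,1],[0.05,0.003,-0.13,0,1.6,0,1],[0.073,0.003,-0.15,0,1.6,0,1]]]'

```text
time: 18.72
position: [0.5288, -0.2836, 0.1511]
tcp_rot: [0.706, -0.038, 0.041, -0.706]
contact_force: [0.4, 0.3, -1.3]
gripper_width: 0.0129
```

Run:
```python
from h import *
stat();plan([0.5764,-0.3163,0.13],np.radians(-6.2)); wpic('w18')
```

```text
t 18.72 pos [ 0.5288 -0.2836  0.1511] x-heading -6.4 y [ 0.004 -0.001 -1.   ] w 0.0129 F [ 0.4  0.3 -1.3] q [ 0.79  0.63 -0.58  1.72  0.42  0.91 -0.07]
t 18.72 move [ 0.0508  0.0214 -0.0272] rot [ 0.1 -0.2  0.3] | dist 0.061
```

View pics/w18.png

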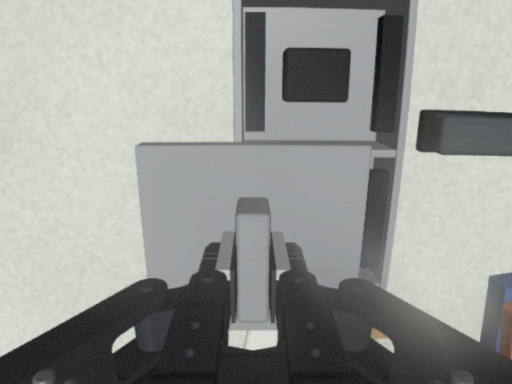

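Run:
```python
from h import *
C=wcal('w18'); s=r.observe()
j=json.load(open('pics/w18.json')); Rm=R.from_quat(j['q']); p=np.array(j['p'])
P=atz([(138,144),(370,144)],C,p[2]-.005)
print(Rm.inv().apply(P-p))
plan([0.5764,-0.3163,0.10],np.radians(-6.2))
```

```text
[[-0.04858276  0.00473876  0.04899607]
 [ 0.05173002  0.00518365  0.04906698]]
t 18.77 move [ 0.0467  0.0514 -0.0246] rot [ 0.1 -0.3  0.4] | dist 0.074
```

Request:
carry_out --moves '[[[0.02,0.01,-0.01,0,0,0.3,1],[0.045,0.03,-0.025,0,0,0.3,1],[0.046,0.05,-0.026,0,0,0.3,1],[0.046,0.051,-0.026,0,0,0.3,1]]]'

```text
time: 19.1
position: [0.5744, -0.3174, 0.097]
tcp_rot: [-0.706, 0.041, -0.04, 0.706]
contact_force: [-0.7, 1.5, -1.3]
gripper_width: 0.013
```

Run:
```python
from h import *
stat();plan([0.5764,-0.3173,0.08],np.radians(-6.2)); wpic('w19')
```

```text
t 19.1 pos [ 0.5744 -0.3174  0.097 ] x-heading -6.5 y [-0.002  0.001 -1.   ] w 0.013 F [-0.7  1.5 -1.3] q [ 0.75  0.78 -0.53  1.59  0.47  0.91 -0.07]
t 19.1 move [0.0021 0.017  0.0003] rot [-0.1 -0.3 -0.1] | dist 0.017
```

View pics/w19.png

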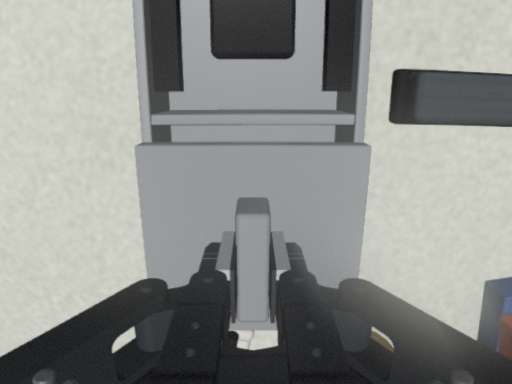

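Run:
```python
import cv2
im=cv2.imread('pics/w19.png');cv2.imwrite('pics/w19z.png',cv2.resize(im[60:160,120:390],None,fx=2.9,fy=2.9,interpolation=cv2.INTER_CUBIC))
```

```text
(no output)
```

View pics/w19z.png

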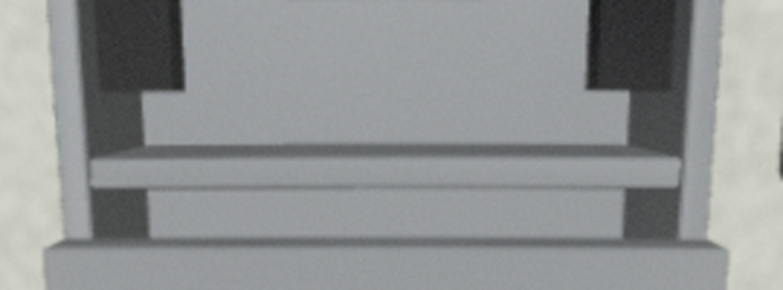

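Run:
```python
from h import *
C=wcal('w19'); s=np.array
j=json.load(open('pics/w19.json')); Rm=R.from_quat(j['q']); p=s(j['p'])
z=s([[91,187],[682,187],[91,158],[682,158]])/2.9+[120,60]
P=atz(z,C,.05); L=Rm.inv().apply(P-p); print(L.round(4)); 
z=s([[46,243],[727,243]])/2.9+[120,60]
P=atz(z,C,p[2]-.005); print(Rm.inv().apply(P-p).round(4))
```

```text
[[-0.0545  0.0472  0.0533]
 [ 0.057   0.047   0.0534]
 [-0.0541  0.0472  0.0587]
 [ 0.0566  0.047   0.0588]]
[[-0.0497  0.0051  0.049 ]
 [ 0.0519  0.0049  0.0492]]
```

Request:
carry_out --moves '[[[0,0.01,0,0,0,0,1],[0,0.02,0,0,0,0,1],[0,0.028,0,0,0,0,1],[0,0.032,0,0,0,0,1],[0,0.032,0,0,0,0,1]]]'

```text
time: 19.57
position: [0.5739, -0.3165, 0.066]
tcp_rot: [-0.706, 0.041, -0.039, 0.706]
contact_force: [-0.6, -0.1, -0.9]
gripper_width: 0.0128
```

Run:
```python
from h import *
stat(); wpic('w20')
```

```text
t 19.57 pos [ 0.5739 -0.3165  0.066 ] x-heading -6.5 y [-0.002  0.001 -1.   ] w 0.0128 F [-0.6 -0.1 -0.9] q [ 0.74  0.81 -0.51  1.61  0.49  0.86 -0.08]
```

View pics/w20.png

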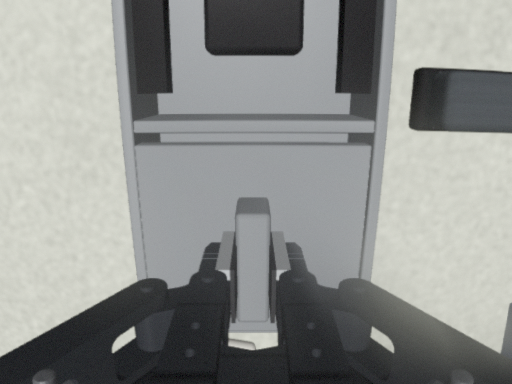

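Request:
carry_out --moves '[[[0.001,0.003,0,0,0,0,1],[0.001,0.005,0,0,0,0,1],[0.001,0.005,0,0,0,0,1]]]'

```text
time: 19.87
position: [0.5752, -0.3167, 0.0615]
tcp_rot: [-0.706, 0.041, -0.039, 0.706]
contact_force: [0.2, 1.3, -1.0]
gripper_width: 0.0129
```

Request:
carry_out --moves '[[[0,0.002,0,0,0,0,1],[0,0.003,0,0,0,0,1],[0,0.003,0,0,0,0,1]]]'

```text
time: 20.12
position: [0.5753, -0.3167, 0.0587]
tcp_rot: [-0.706, 0.04, -0.039, 0.706]
contact_force: [-0.5, 0.1, 1.1]
gripper_width: 0.0128
```

Request:
carry_out --moves '[[[0,0.002,0,0,0,0,1],[0,0.003,0,0,0,0,1],[0,0.003,0,0,0,0,1]]]'

```text
time: 20.37
position: [0.5753, -0.3168, 0.0559]
tcp_rot: [-0.706, 0.04, -0.04, 0.706]
contact_force: [-1.2, 1.2, 2.0]
gripper_width: 0.0131
```

Request:
carry_out --moves '[[[0,0.002,0,0,0,0,1],[0,0.003,0,0,0,0,1],[0,0.003,0,0,0,0,1]]]'

```text
time: 20.62
position: [0.5755, -0.3168, 0.055]
tcp_rot: [0.706, -0.04, 0.04, -0.706]
contact_force: [-13.8, 5.0, 35.1]
gripper_width: 0.0127
```

Run:
```python
from h import *
stat(); wpic('w21'); stat()
```

```text
t 20.62 pos [ 0.5755 -0.3168  0.055 ] x-heading -6.5 y [-0.001 -0.    -1.   ] w 0.0127 F [-13.8   5.   35.1] q [ 0.73  0.83 -0.51  1.61  0.5   0.84 -0.09]
t 20.67 pos [ 0.5755 -0.3168  0.055 ] x-heading -6.5 y [-0.001 -0.    -1.   ] w 0.0131 F [-13.3   5.5  35.4] q [ 0.73  0.83 -0.51  1.61  0.5   0.84 -0.09]
```

View pics/w21.png

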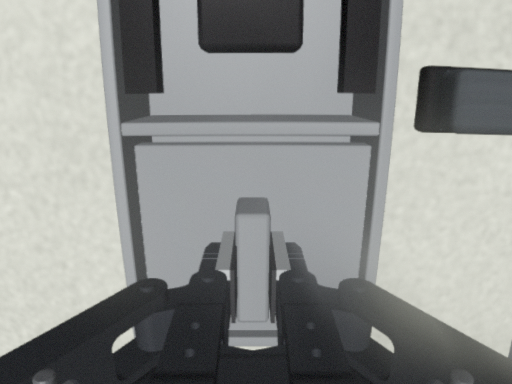

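Request:
carry_out --moves '[[[0,-0.001,0,0,0,0,1],[0,-0.001,0,0,0,0,0.5],[0,-0.001,0,0,0,0,0.2],[0,-0.001,0,0,0,0,0],[0,-0.001,0,0,0,0,0]]]'

```text
time: 21.08
position: [0.5753, -0.3168, 0.0557]
tcp_rot: [0.706, -0.041, 0.04, -0.706]
contact_force: [-0.6, 0.2, 0.5]
gripper_width: 0.0432
```

Request:
carry_out --moves '[[[0,-0.01,0,0,0,0,-0.2],[0,-0.04,0,0,0,0,-0.2],[0,-0.08,0,0,0,0,-0.2],[0,-0.12,0,0,0,0,-0.2],[0,-0.14,0,0,0,0,-0.2]]]'

```text
time: 21.5
position: [0.5768, -0.3169, 0.201]
tcp_rot: [0.707, -0.039, 0.041, -0.705]
contact_force: [0.4, 0.5, 0.8]
gripper_width: 0.0515
```

Run:
```python
from h import *
stat(); wpic('w22')
im=cv2.imread('pics/w22.png');cv2.imwrite('pics/w22z.png',cv2.resize(im[60:310,150:350],None,fx=2.3,fy=2.3,interpolation=cv2.INTER_CUBIC))
```

```text
t 21.5 pos [ 0.5768 -0.3169  0.201 ] x-heading -6.5 y [ 0.003 -0.002 -1.   ] w 0.0515 F [0.4 0.5 0.8] q [ 0.78  0.66 -0.58  1.52  0.39  1.08 -0.01]
```

View pics/w22z.png

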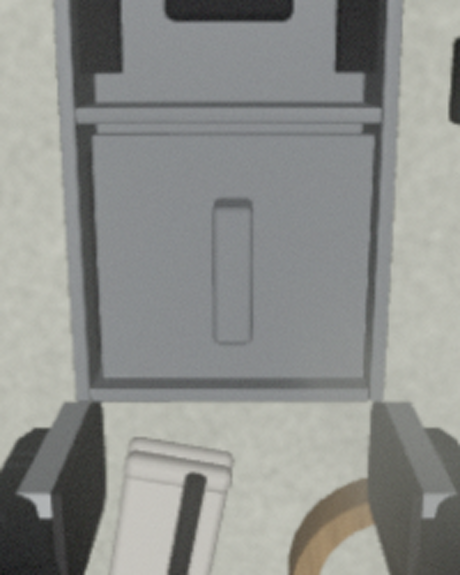

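Run:
```python
from h import *
from scipy.optimize import least_squares
s=np.array;C=wcal('w22')
uv=s([[93,136],[376,136],[365,378],[101.5,378]])/2.3+[150,60]
loc=s([[-52,48,0],[52,48,0],[52,-48,0],[-52,-48,0]])/1000
f=lambda x:(proj(R.from_euler('zyx',[x[3],x[4],x[5]]).apply(loc)+x[:3],C)-uv).ravel()
q=least_squares(f,[.575,-.317,.05,-.11,0,0]);print(q.x.round(4),np.abs(q.fun).max())
g=lambda x:f([*x,0,0]); q=least_squares(g,[.575,-.317,.05,-.11]);print('level',q.x.round(4),np.abs(q.fun).max())
ur=s([[76,113],[381,113]])/2.3+[150,60]
rim=lambda z: np.linalg.norm(np.diff(atz(ur,C,z),axis=0))
print([ (z,rim(z)) for z in (.045,.05,.055)])
```

```text
[ 0.5776 -0.3173  0.0488 -0.1159  0.0063  0.0089] 0.8759848051167864
level [ 0.5775 -0.3173  0.0485 -0.115 ] 0.8965831739436396
[(0.045, np.float64(0.1126594684883724)), (0.05, np.float64(0.11076842717412952)), (0.055, np.float64(0.10887738585988663))]
```

Run:
```python
from h import *
plan([0.45,-0.15,0.30],np.radians(-6))
```

```text
t 21.55 move [-0.1453 -0.0978  0.1515] rot [ 0.2 -0.5  0.4] | dist 0.232
```

Request:
carry_out --moves '[[[-0.03,-0.02,0.03,0,0,0,-0.5],[-0.06,-0.04,0.06,0,0,0,-1],[-0.09,-0.06,0.09,0,0,0,-1],[-0.12,-0.08,0.12,0,0,0,-1],[-0.145,-0.098,0.151,0,0,0,-1]]]'

```text
time: 21.97
position: [0.4616, -0.1682, 0.2907]
tcp_rot: [0.707, -0.038, 0.042, -0.705]
contact_force: [0.4, 0.3, 1.5]
gripper_width: 0.0853
```

Run:
```python
from h import *
stat();plan([0.445,0.36,0.32],np.radians(-14.5))
```

```text
t 21.97 pos [ 0.4616 -0.1682  0.2907] x-heading -6.5 y [ 0.005 -0.004 -1.   ] w 0.0853 F [0.4 0.3 1.5] q [ 0.8   0.3  -0.71  1.85  0.22  1.07 -0.11]
t 21.97 move [-0.0763 -0.0316  0.5228] rot [0.2 8.  0.4] | dist 0.529
```

Request:
carry_out --moves '[[[-0.006,-0.003,0.041,0,2,0,-1],[-0.012,-0.006,0.082,0,4,0,-1],[-0.018,-0.009,0.123,0,6,0,-1],[-0.024,-0.012,0.164,0,8,0,-1],[-0.03,-0.015,0.205,0,8,0,-1]]]'

```text
time: 22.38
position: [0.4543, 0.0401, 0.3056]
tcp_rot: [0.703, -0.088, 0.093, -0.7]
contact_force: [1.3, 0.2, 0.6]
gripper_width: 0.0855
```

Run:
```python
from h import *
stat();plan([0.445,0.36,0.32],np.radians(-14.5))
```

```text
t 22.38 pos [0.4543 0.0401 0.3056] x-heading -14.7 y [ 0.006 -0.005 -1.   ] w 0.0855 F [1.3 0.2 0.6] q [ 0.46  0.23 -0.8   1.9   0.2   1.08 -0.68]
t 22.38 move [-0.09   -0.016   0.3071] rot [ 0.2 -0.2  0.4] | dist 0.32
```

Request:
carry_out --moves '[[[-0.012,-0.003,0.04,0,0,0,-1],[-0.023,-0.006,0.08,0,0,0,-1],[-0.035,-0.009,0.12,0,0,0,-1],[-0.047,-0.012,0.16,0,0,0,-1],[-0.058,-0.015,0.2,0,0,0,-1]]]'

```text
time: 22.8
position: [0.4481, 0.2479, 0.3201]
tcp_rot: [0.703, -0.088, 0.093, -0.7]
contact_force: [0.5, -0.7, 0.3]
gripper_width: 0.0855
```

Request:
carry_out --moves '[[[-0.008,0,0.027,0,0,0,-1],[-0.016,0,0.055,0,0,0,-1],[-0.024,0,0.082,0,0,0,-1],[-0.03,0,0.1,0,0,0,-1],[-0.03,0,0.1,0,0,0,-1]]]'

```text
time: 23.22
position: [0.4427, 0.3561, 0.3197]
tcp_rot: [0.702, -0.086, 0.091, -0.701]
contact_force: [-0.5, -0.2, 0.4]
gripper_width: 0.0852
```

Run:
```python
from h import *
stat();wpic('w23',['cover1'])
```

```text
t 23.22 pos [0.4427 0.3561 0.3197] x-heading -14.4 y [ 0.006 -0.003 -1.   ] w 0.0852 F [-0.5 -0.2  0.4] q [-0.18  0.45 -0.86  1.61  0.36  1.24 -1.36]
cover1 0.74 [249. 116.  84.  77.]
```

View pics/w23.png

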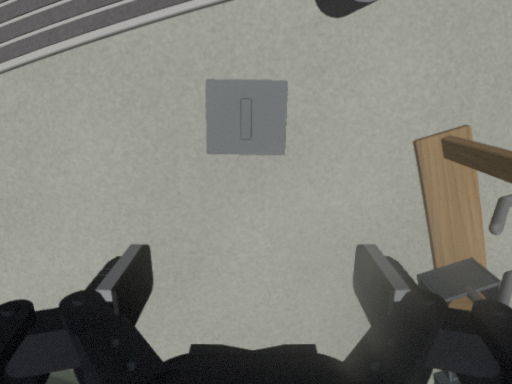

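Run:
```python
from h import *
C=wcal('w23')
print(atz([(246,117)],C,.034)); P=atz([(206.5,79.5),(287.5,81),(285.5,155),(206.5,153.5)],C,.01);print(P,P.mean(0))
for a,b in((0,1),(3,2)): d=P[b]-P[a];print(np.linalg.norm(d),np.degrees(np.arctan2(d[1],d[0])))
for a,b in((3,0),(2,1)): d=P[b]-P[a];print(np.linalg.norm(d),np.degrees(np.arctan2(d[1],d[0])))
m=atz([(246,117)],C,.034)[0]
plan([m[0],m[1],.14],np.radians(-15.3))
```

```text
[[0.44750244 0.395072   0.034     ]]
[[0.41041747 0.45120725 0.01      ]
 [0.50892062 0.42404706 0.01      ]
 [0.48507059 0.33214248 0.01      ]
 [0.38401234 0.36026429 0.01      ]] [0.44710525 0.39191527 0.01      ]
0.10217899102165912 -15.41508544481602
0.10489807576943543 -15.550460652349175
0.09469875377346731 73.80943636761502
0.09494880361322411 75.45215952559117
t 23.32 move [-0.0086  0.1794  0.0425] rot [0.2 0.7 0.5] | dist 0.185
```

Request:
carry_out --moves '[[[-0.003,0.04,0.01,0,0.7,0.4,-1],[-0.005,0.08,0.02,0,0.7,0.4,-1],[-0.008,0.12,0.03,0,0.7,0.4,-1],[-0.008,0.16,0.04,0,0.7,0.4,-1],[-0.008,0.179,0.04,0,0.7,0.4,-1]]]'

```text
time: 23.73
position: [0.4467, 0.3915, 0.1364]
tcp_rot: [0.703, -0.095, 0.093, -0.699]
contact_force: [0.3, -0.5, 0.1]
gripper_width: 0.0856
```

Run:
```python
from h import *
stat();wpic('w24')
im=cv2.imread('pics/w24.png');cv2.imwrite('pics/w24z.png',cv2.resize(im[90:260,160:360],None,fx=3,fy=3,interpolation=cv2.INTER_CUBIC))
```

```text
t 23.73 pos [0.4467 0.3915 0.1364] x-heading -15.3 y [-0.003 -0.006 -1.   ] w 0.0856 F [ 0.3 -0.5  0.1] q [-0.32  0.69 -0.74  1.74  0.56  0.95 -1.56]
```

View pics/w24z.png

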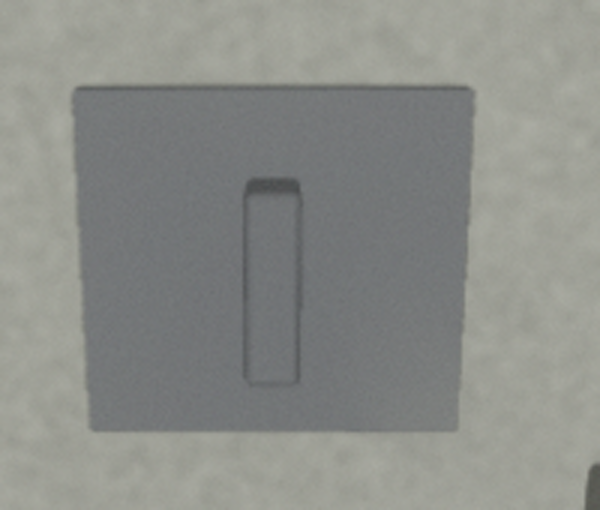

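Run:
```python
from h import *
s=np.array;C=wcal('w24')
m=atz([s([272,288])/3+[160,90]],C,.034)[0]; P=atz(s([[73,90],[473,90],[458,430],[90,430]])/3+[160,90],C,.01);print(m,P.mean(0))
d=P[1]-P[0];print(np.linalg.norm(d),np.degrees(np.arctan2(d[1],d[0])))
d=P[2]-P[3];print(np.linalg.norm(d),np.degrees(np.arctan2(d[1],d[0])))
r1=ray([(246,118)],wcal('w23'));r2=ray([s([272,288])/3+[160,90]],C);print(tri([(r1[0],r1[1][0]),(r2[0],r2[1][0])]))
plan([m[0],m[1],.0135],np.radians(-15.4))
```

```text
[0.44674354 0.39400979 0.034     ] [0.44666813 0.39273901 0.01      ]
0.10269461829354554 -15.21769681440553
0.10378624091503394 -15.201603484981783
(array([0.44697447, 0.39397185, 0.03406602]), [np.float64(0.00023244780245901622), np.float64(0.00023244780245914608)])
t 23.78 move [-0.0002  0.1211  0.005 ] rot [ 0.5  0.1 -0.1] | dist 0.121
```

Rib triangulated at 34 mm, as specified. Descending and gripping.

Request:
carry_out --moves '[[[0,0.04,0.003,0.4,0,0,-1],[0,0.08,0.004,0.4,0,0,-1],[0,0.105,0.004,0.4,0,0,-1],[0,0.118,0.004,0.4,0,0,-1],[0,0.121,0.004,0.4,0,0,-1]]]'

```text
time: 24.2
position: [0.4468, 0.3918, 0.0128]
tcp_rot: [0.702, -0.096, 0.093, -0.7]
contact_force: [-0.2, 0.7, 0.1]
gripper_width: 0.0854
```

Request:
carry_out --moves '[[[0,0,0,0,0,0,0],[0,0,0,0,0,0,0.5],[0,0,0,0,0,0,1],[0,0,0,0,0,0,1],[0,0,0,0,0,0,1]]]' --squeeze 50

```text
time: 24.62
position: [0.4473, 0.392, 0.0138]
tcp_rot: [0.702, -0.095, 0.094, -0.7]
contact_force: [-0.1, -0.4, 0.0]
gripper_width: 0.0256
```

Request:
carry_out --moves '[[[0,0,0,0,0,0,1],[0,0,0,0,0,0,1],[0,0,0,0,0,0,1]]]'

```text
time: 24.87
position: [0.4476, 0.3922, 0.0144]
tcp_rot: [0.701, -0.095, 0.094, -0.7]
contact_force: [-0.7, -1.5, 8.5]
gripper_width: 0.0129
```

Request:
carry_out --moves '[[[0,-0.01,0,0,0,0,1],[0,-0.03,0,0,0,0,1],[0,-0.06,0,0,0,0,1],[0,-0.1,0,0,0,0,1],[0,-0.13,0,0,0,0,1]]]'

```text
time: 25.28
position: [0.4475, 0.3928, 0.1474]
tcp_rot: [0.701, -0.095, 0.094, -0.7]
contact_force: [0.4, 0.8, 0.1]
gripper_width: 0.013
```

Run:
```python
from h import *
stat();wpic('w25');plan([0.455,0.1,.16],np.radians(-6.5))
```

```text
t 25.28 pos [0.4475 0.3928 0.1474] x-heading -15.3 y [-0.002 -0.001 -1.   ] w 0.013 F [0.4 0.8 0.1] q [-0.32  0.68 -0.75  1.73  0.55  0.96 -1.55]
t 25.33 move [ 0.0838 -0.0084 -0.2825] rot [-0.2 -8.8  0.1] | dist 0.295
```

View pics/w25.png

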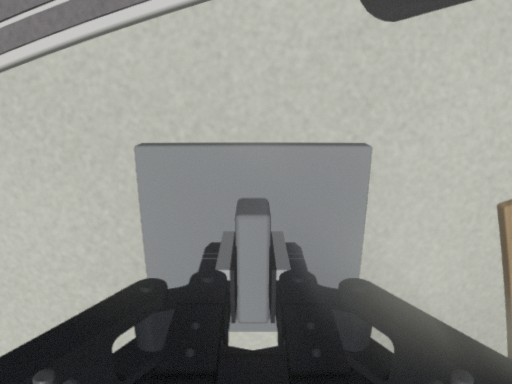

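Request:
carry_out --moves '[[[0.01,0,-0.035,0,-2,0,1],[0.022,-0.002,-0.075,0,-4,0,1],[0.034,-0.004,-0.115,0,-6,0,1],[0.046,-0.006,-0.155,0,-8.8,0,1],[0.058,-0.008,-0.195,0,-8.8,0,1]]]'

```text
time: 25.75
position: [0.4528, 0.1899, 0.1604]
tcp_rot: [-0.705, 0.038, -0.04, 0.707]
contact_force: [1.5, -0.8, -0.8]
gripper_width: 0.0132
```

Run:
```python
from h import *
stat();plan([0.455,-0.1,.16],np.radians(-6.5))
```

```text
t 25.75 pos [0.4528 0.1899 0.1604] x-heading -6.3 y [ 0.003  0.003 -1.   ] w 0.0132 F [ 1.5 -0.8 -0.8] q [ 0.12  0.53 -0.84  1.99  0.52  0.85 -1.12]
t 25.75 move [ 0.0341 -0.0004 -0.2879] rot [-0.2  0.2  0.2] | dist 0.29
```

Request:
carry_out --moves '[[[0.004,0,-0.04,0,0,0,1],[0.009,0,-0.08,0,0,0,1],[0.014,0,-0.12,0,0,0,1],[0.019,0,-0.16,0,0,0,1],[0.023,0,-0.2,0,0,0,1]]]'

```text
time: 26.17
position: [0.4532, -0.0134, 0.1604]
tcp_rot: [-0.705, 0.038, -0.04, 0.707]
contact_force: [1.2, 0.5, -0.5]
gripper_width: 0.0129
```

Request:
carry_out --moves '[[[0.004,0,-0.04,0,0,0,1],[0.009,0,-0.08,0,0,0,1],[0.012,0,-0.11,0,0,0,1],[0.025,0,-0.14,0,0,0,1],[0.04,0,-0.16,0,0,0,1]]]'

```text
time: 26.58
position: [0.4745, -0.1803, 0.1606]
tcp_rot: [-0.706, 0.039, -0.041, 0.706]
contact_force: [0.7, 0.3, -0.2]
gripper_width: 0.0125
```

Run:
```python
from h import *
stat();plan([0.5870,-0.2085,.11],np.radians(-6.5))
```

```text
t 26.58 pos [ 0.4745 -0.1803  0.1606] x-heading -6.5 y [ 0.003  0.001 -1.   ] w 0.0125 F [ 0.7  0.3 -0.2] q [ 0.85  0.54 -0.81  1.95  0.51  0.87 -0.34]
t 26.58 move [ 0.1148  0.0509 -0.0154] rot [-0.1  0.   0.2] | dist 0.127
```

Request:
carry_out --moves '[[[0.03,0.005,-0.004,0,0,0,1],[0.06,0.015,-0.008,0,0,0,1],[0.09,0.03,-0.012,0,0,0,1],[0.115,0.045,-0.015,0,0,0,1],[0.115,0.055,-0.015,0,0,0,1]]]'

```text
time: 27.0
position: [0.5905, -0.2083, 0.1049]
tcp_rot: [-0.705, 0.038, -0.042, 0.707]
contact_force: [0.2, 0.5, -1.3]
gripper_width: 0.0129
```

Run:
```python
from h import *
stat();wpic('w26')
im=cv2.imread('pics/w26.png');cv2.imwrite('pics/w26z.png',cv2.resize(im[60:300,100:400],None,fx=2.6,fy=2.5,interpolation=cv2.INTER_CUBIC))
```

```text
t 27.0 pos [ 0.5905 -0.2083  0.1049] x-heading -6.5 y [ 0.004  0.002 -1.   ] w 0.0129 F [ 0.2  0.5 -1.3] q [ 0.71  0.77 -0.72  1.67  0.61  0.93 -0.36]
```

View pics/w26z.png

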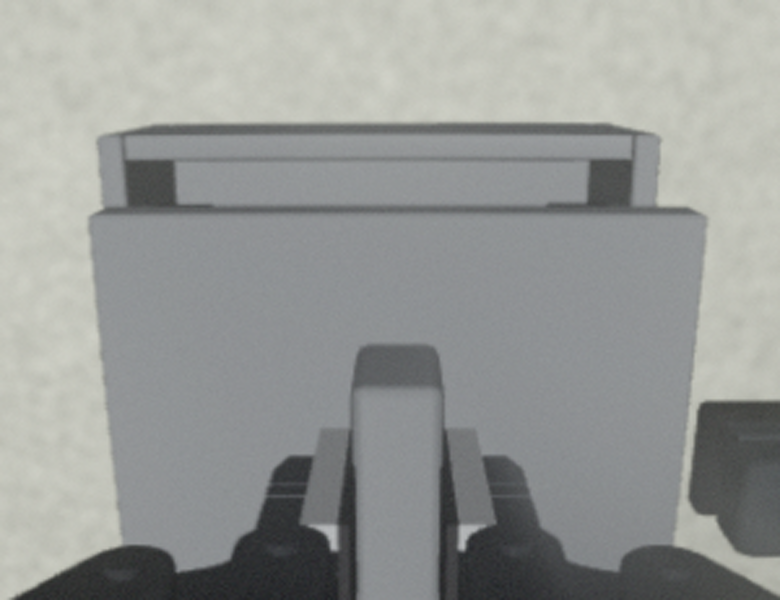

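Run:
```python
from h import *
C=wcal('w26'); s=np.array
j=json.load(open('pics/w26.json')); Rm=R.from_quat(j['q']); p=s(j['p'])
tl=lambda z,h:Rm.inv().apply(atz(s(z)/[2.6,2.5]+[100,60],C,h)-p).round(4)
print(tl([[126,160],[632,160],[98,137],[660,137]],.05)); print(tl([[91,214],[706,214]],p[2]-.0044))
stat()
```

```text
[[-0.0584  0.0547  0.0528]
 [ 0.0525  0.0552  0.0529]
 [-0.0642  0.0547  0.0581]
 [ 0.0583  0.0552  0.0581]]
[[-0.0498  0.0043  0.0484]
 [ 0.0523  0.0047  0.0484]]
t 27.05 pos [ 0.5876 -0.2075  0.1031] x-heading -6.4 y [ 0.001  0.003 -1.   ] w 0.0132 F [-1.8  0.6 -3.5] q [ 0.71  0.77 -0.72  1.68  0.61  0.93 -0.36]
```

Request:
carry_out --moves '[[[-0.001,0.01,-0.0005,0,0,0,1],[-0.001,0.02,-0.0005,0,0,0,1],[-0.001,0.03,-0.0005,0,0,0,1],[-0.001,0.035,-0.0005,0,0,0,1],[-0.001,0.036,-0.0005,0,0,0,1]]]'

```text
time: 27.47
position: [0.5859, -0.2079, 0.0663]
tcp_rot: [-0.705, 0.04, -0.04, 0.707]
contact_force: [-0.0, -0.4, -0.4]
gripper_width: 0.0129
```

Run:
```python
from h import *
stat();wpic('w27')
```

```text
t 27.47 pos [ 0.5859 -0.2079  0.0663] x-heading -6.4 y [-0.     0.003 -1.   ] w 0.0129 F [-0.  -0.4 -0.4] q [ 0.69  0.82 -0.69  1.7   0.65  0.87 -0.39]
```

View pics/w27.png

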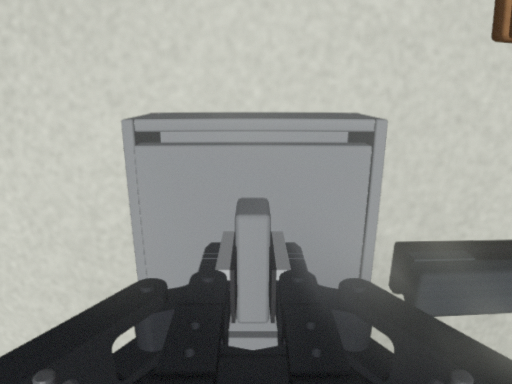

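Request:
carry_out --moves '[[[0.001,0.003,0,0,0,0,1],[0.001,0.006,0,0,0,0,1],[0.001,0.006,0,0,0,0,1]]]'

```text
time: 27.77
position: [0.5873, -0.208, 0.0606]
tcp_rot: [-0.705, 0.04, -0.04, 0.707]
contact_force: [0.1, 0.4, -0.4]
gripper_width: 0.013
```

Request:
carry_out --moves '[[[0,0.002,0,0,0,0,1],[0,0.003,0,0,0,0,1],[0,0.003,0,0,0,0,1]]]'

```text
time: 28.02
position: [0.5875, -0.208, 0.0579]
tcp_rot: [-0.705, 0.039, -0.04, 0.707]
contact_force: [-1.4, -0.5, 3.0]
gripper_width: 0.0125
```

Request:
carry_out --moves '[[[0,0.002,0,0,0,0,1],[0,0.003,0,0,0,0,1],[0,0.003,0,0,0,0,1]]]'

```text
time: 28.27
position: [0.5876, -0.208, 0.0552]
tcp_rot: [-0.705, 0.039, -0.04, 0.707]
contact_force: [-1.5, 0.1, 4.1]
gripper_width: 0.013
```

Request:
carry_out --moves '[[[0,0.001,0,0,0,0,1],[0,0.002,0,0,0,0,1],[0,0.002,0,0,0,0,1]]]'

```text
time: 28.52
position: [0.5877, -0.208, 0.0543]
tcp_rot: [-0.705, 0.039, -0.04, 0.707]
contact_force: [-8.6, 1.7, 20.4]
gripper_width: 0.0127
```

Request:
carry_out --moves '[[[0,0.001,0,0,0,0,1],[0,0.001,0,0,0,0,1]]]'

```text
time: 28.68
position: [0.5877, -0.208, 0.0543]
tcp_rot: [-0.706, 0.039, -0.04, 0.706]
contact_force: [-7.3, 1.4, 19.1]
gripper_width: 0.0129
```

Request:
carry_out --moves '[[[0,-0.002,0,0,0,0,1],[0,-0.002,0,0,0,0,0.5],[0,-0.002,0,0,0,0,0.2],[0,-0.002,0,0,0,0,0],[0,-0.002,0,0,0,0,0]]]'

```text
time: 29.1
position: [0.5876, -0.208, 0.0561]
tcp_rot: [-0.706, 0.039, -0.04, 0.706]
contact_force: [0.0, -0.1, 0.0]
gripper_width: 0.0427
```

Request:
carry_out --moves '[[[0,-0.01,0,0,0,0,-0.2],[0,-0.04,0,0,0,0,-0.2],[0,-0.08,0,0,0,0,-0.2],[0,-0.12,0,0,0,0,-0.2],[0,-0.15,0,0,0,0,-0.2]]]'

```text
time: 29.52
position: [0.5878, -0.2078, 0.2099]
tcp_rot: [-0.706, 0.038, -0.041, 0.706]
contact_force: [1.5, -0.7, -0.4]
gripper_width: 0.0514
```

Run:
```python
from h import *
stat(); wpic('w28')
im=cv2.imread('pics/w28.png');cv2.imwrite('pics/w28z.png',cv2.resize(im[60:310,150:350],None,fx=2.3,fy=2.3,interpolation=cv2.INTER_CUBIC))
```

```text
t 29.52 pos [ 0.5878 -0.2078  0.2099] x-heading -6.4 y [ 0.003  0.001 -1.   ] w 0.0514 F [ 1.5 -0.7 -0.4] q [ 0.76  0.65 -0.79  1.6   0.5   1.1  -0.28]
```

View pics/w28z.png

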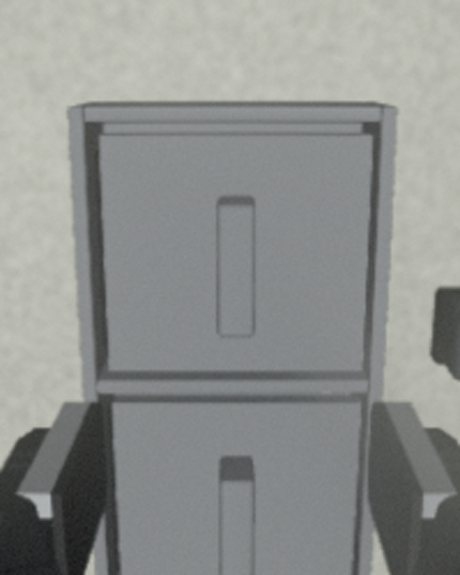

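Run:
```python
from h import *
from scipy.optimize import least_squares
s=np.array;C=wcal('w28')
uv=s([[99,135],[373,135],[363.5,372],[107,372]])/2.3+[150,60]
loc=s([[-52,48,0],[52,48,0],[52,-48,0],[-52,-48,0]])/1000
f=lambda x:(proj(R.from_euler('zyx',[x[3],x[4],x[5]]).apply(loc)+x[:3],C)-uv).ravel()
q=least_squares(f,[.5875,-.207,.05,-.11,0,0]);print(q.x.round(4),np.abs(q.fun).max())
g=lambda x:f([*x,0,0]); q=least_squares(g,[.5875,-.207,.05,-.11]);print('level',q.x.round(4),np.abs(q.fun).max())
plan([.47,-.05,.40],np.radians(-6.5))
```

```text
[ 0.5893 -0.2083  0.0486 -0.1129  0.0033 -0.0118] 0.6446288269441993
level [ 0.5893 -0.2083  0.049  -0.1127] 0.6944340528602027
t 29.57 move [-0.135  -0.1863  0.1435] rot [0.  0.1 0.5] | dist 0.271
```

Both covers measure flush: tops at about 49 mm against a 50 mm rim, both level. I'll back off and do a final overview check.

Request:
carry_out --moves '[[[-0.02,-0.03,0.01,0,0,0,-0.2],[-0.05,-0.065,0.03,0,0,0,-0.2],[-0.07,-0.1,0.06,0,0,0,-0.2],[-0.09,-0.125,0.09,0,0,0,-0.2],[-0.11,-0.15,0.115,0,0,0,-0.2]]]'

```text
time: 29.98
position: [0.4991, -0.0932, 0.3535]
tcp_rot: [0.706, -0.036, 0.043, -0.706]
contact_force: [1.0, 1.1, 1.0]
gripper_width: 0.0513
```

Run:
```python
from h import *
stat(); wpic('w29')
a=optics.snapshot('scene');b=optics.snapshot('top')
for n in('scene','top'):
  for th in ['tumbler','pen_rest','cradle','stapler','tape']:
    d=finder.silhouettes(th,n)
    if d: print(n,th,round(d[0]['p'],2),np.round(d[0]['rect']))
w=cv2.imread('pics/w29.png')
cv2.imwrite('pics/f.png',np.hstack([cv2.resize(a[100:310,90:390],(400,280)),cv2.resize(b[120:300,130:430],(400,240)).copy() if 0 else cv2.resize(b[120:330,130:430],(400,280))]))
```

```text
t 29.98 pos [ 0.4991 -0.0932  0.3535] x-heading -6.4 y [ 0.009 -0.002 -1.   ] w 0.0513 F [1.  1.1 1. ] q [ 0.8   0.32 -0.94  1.71  0.27  1.24 -0.31]
scene tumbler 0.68 [365. 271.  32.  32.]
scene pen_rest 0.51 [156. 159.  31.  22.]
scene cradle 0.67 [366. 274.  21.  25.]
scene stapler 0.68 [166. 216.  32.  33.]
scene tape 0.81 [138. 174.  27.  26.]
top tumbler 0.58 [143. 203.  24.  16.]
top pen_rest 0.95 [373. 216.  33.  16.]
top cradle 0.96 [283. 156.  20.  24.]
top stapler 0.75 [321. 168.   8.  31.]
top tape 0.46 [374. 191.  26.  25.]
```

View pics/w29.png

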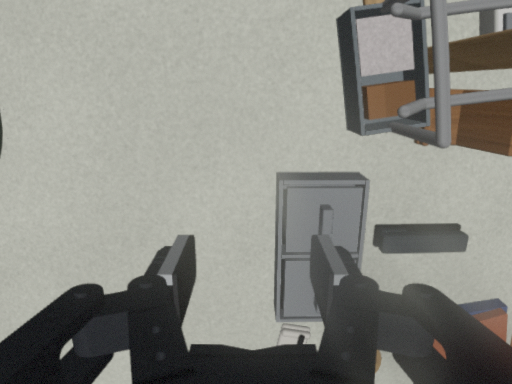

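View pics/f.png

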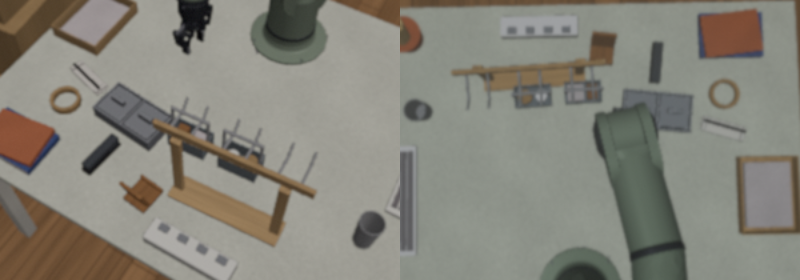

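Request:
carry_out --moves '[[[-0.015,-0.02,0.04,0,0,0,-0.2],[-0.03,-0.04,0.08,0,0,0,-0.2],[-0.03,-0.06,0.12,0,0,0,-0.2],[-0.025,-0.07,0.16,0,0,0,-0.2],[-0.02,-0.08,0.2,0,0,0,-0.2]]]'

```text
time: 31.05
position: [0.4992, 0.0957, 0.4296]
tcp_rot: [0.706, -0.037, 0.044, -0.706]
contact_force: [0.1, -0.2, -0.1]
gripper_width: 0.0513
```

Run:
```python
from h import *
stat(); wpic('w30')
```

```text
t 31.05 pos [0.4992 0.0957 0.4296] x-heading -6.5 y [ 0.01  -0.001 -1.   ] w 0.0513 F [ 0.1 -0.2 -0.1] q [ 0.49  0.29 -1.03  1.57  0.26  1.42 -0.67]
```

View pics/w30.png

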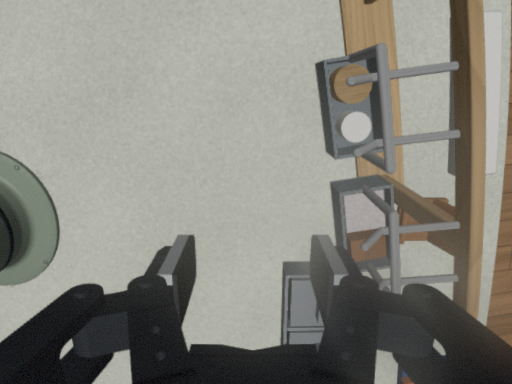

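Run:
```python
from h import *
C=wcal('w30')
h={1:np.array([.628,-.0123]),2:np.array([.6205,.1376])};t=np.radians(3.1)
for k,u in ((2,[(382,48),(391,167)]),(1,[(394,212),(395,290)])):
    P=atz(u,C,.265); m=P.mean(0)[:2]; d=m-h[k]; print(k,P.round(3),m.round(4),np.linalg.norm(P[0]-P[1]),'hook frame',round(d[0]*np.cos(t)+d[1]*np.sin(t),4),round(-d[0]*np.sin(t)+d[1]*np.cos(t),4))
```

```text
2 [[0.624 0.19  0.265]
 [0.63  0.084 0.265]] [0.6268 0.137 ] 0.10560783516118125 hook frame 0.0063 -0.001
1 [[ 0.633  0.039  0.265]
 [ 0.635 -0.048  0.265]] [ 0.6341 -0.0045] 0.08760342817368964 hook frame 0.0065 0.0075
```

Run:
```python
from h import *
stat(); print(r.close_job())
```

```text
t 31.1 pos [0.4996 0.1044 0.4311] x-heading -6.0 y [ 0.012  0.003 -1.   ] w 0.0513 F [-5.1  5.8 -3. ] q [ 0.48  0.29 -1.03  1.56  0.26  1.42 -0.68]
the job is handed in; nothing more can be done
None
```

I hung both caddies that were present on hook pairs 1 and 2, pressed both covers into the insert, and handed the job in at about 31 s. It reported no verdict.

**Last checks:**
- **Caddies:** Pair 2's bar was 6 mm behind its hook point and 1 mm off along the rail. Pair 1's bar was also about 6 mm behind. One of its ends was hidden by a finger, so I inferred its middle from the visible end, about 2 mm off along the rail. Both hung upright in the last picture. I took the bar height from the contact felt while lowering and did not measure it again.
- **Covers:** Their tops measured about 48.5 to 49 mm against the 50 mm rim, within about 2 mm of the bay centres. The fits that allowed for tilt gave 0.006 to 0.012 rad, inside the 0.03 limit.
- **Bystanders:** All five were still in place; the networks' positions matched the start within a few pixels, except for one scene-camera cradle report that was really the tumbler. The top view showed the cradle unmoved.

**Disagreements:**
- While I pushed the covers down, I read only 1 to 4 N rather than the stated 8 to 10 N. The force then rose to 20 to 35 N at the stop, at the height expected for flush.
- The last force reading before hand-in was about 5 to 6 N per horizontal axis while the arm was still settling in free air. It was touching nothing.

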